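# Load the curing stand with dop sticks and slide it into the lamp dock

### The job

Stones have been glued onto dop sticks and must cure under the lamp. Take every stick that stands in the wooden carrier and put its rod down through an eyelet of the loose curing stand, one stick to an eyelet, until its collar sits flat on the deck; then, when all are in, push the loaded stand along the table, without lifting or tipping it, until its back edge lies square and fully home against the fence of the dock, and let go. Leave the glue bottle where it is.

Things in the scene. Friction and masses are not known exactly. Their poses are not given: they have to be found in the camera images.
- stick0_grip (a point): dop stick 0, loose, 60 g, may be absent: the middle of its dark wooden grip (14 mm in diameter, 40 mm tall). z points up the stick. On the grip: a brass cup and a honey-coloured amber stone, top at most 38 mm above this point, up to 30 mm long (open the fingers about 50 mm to pass it). It starts upright in the carrier, held 36 mm deep: pull it straight up
- stick0_collar (a point): dop stick 0: centre of the underside of its brass collar (20 mm in diameter, 4 mm thick), 24 mm below the grip's middle. Below it an 8 mm steel rod 36 mm long, its last 5 mm tapered. When seated this point lies at an eyelet's mouth
- stick1_grip (a point): dop stick 1, loose, 60 g, may be absent: the middle of its dark wooden grip (14 mm in diameter, 40 mm tall). z points up the stick. On the grip: a brass cup and a pale pink amber stone, top at most 38 mm above this point, up to 30 mm long (open the fingers about 50 mm to pass it). It starts upright in the carrier, held 36 mm deep: pull it straight up
- stick1_collar (a point): dop stick 1: centre of the underside of its brass collar (20 mm in diameter, 4 mm thick), 24 mm below the grip's middle. Below it an 8 mm steel rod 36 mm long, its last 5 mm tapered. When seated this point lies at an eyelet's mouth
- stick2_grip (a point): dop stick 2, loose, 60 g, may be absent: the middle of its dark wooden grip (14 mm in diameter, 40 mm tall). z points up the stick. On the grip: a brass cup and a pale yellow amber stone, top at most 38 mm above this point, up to 30 mm long (open the fingers about 50 mm to pass it). It starts upright in the carrier, held 36 mm deep: pull it straight up
- stick2_collar (a point): dop stick 2: centre of the underside of its brass collar (20 mm in diameter, 4 mm thick), 24 mm below the grip's middle. Below it an 8 mm steel rod 36 mm long, its last 5 mm tapered. When seated this point lies at an eyelet's mouth
- stick3_grip (a point): dop stick 3, loose, 60 g, may be absent: the middle of its dark wooden grip (14 mm in diameter, 40 mm tall). z points up the stick. On the grip: a brass cup and an orange amber stone, top at most 38 mm above this point, up to 30 mm long (open the fingers about 50 mm to pass it). It starts upright in the carrier, held 36 mm deep: pull it straight up
- stick3_collar (a point): dop stick 3: centre of the underside of its brass collar (20 mm in diameter, 4 mm thick), 24 mm below the grip's middle. Below it an 8 mm steel rod 36 mm long, its last 5 mm tapered. When seated this point lies at an eyelet's mouth
- carrier: fixed light wooden block the sticks stand in at the start, 180 mm long along its y, 50 mm wide along x, 44 mm high; origin at the centre of its underside; four square holes 11 mm wide at y = -57, -19, +19, +57 mm
- eyelet0 (a point): eyelet 0 of the curing stand: the centre of its mouth on the deck's top, 54 mm above the table. A round through hole of 11 mm in an 8 mm aluminium deck, free space of 38 mm below it; eyelets are 38 mm apart along the stand's y; any stick may go into any eyelet. z points up; same axes as the stand
- eyelet1 (a point): eyelet 1 of the curing stand: the centre of its mouth on the deck's top, 54 mm above the table. A round through hole of 11 mm in an 8 mm aluminium deck, free space of 38 mm below it; eyelets are 38 mm apart along the stand's y; any stick may go into any eyelet. z points up; same axes as the stand
- eyelet2 (a point): eyelet 2 of the curing stand: the centre of its mouth on the deck's top, 54 mm above the table. A round through hole of 11 mm in an 8 mm aluminium deck, free space of 38 mm below it; eyelets are 38 mm apart along the stand's y; any stick may go into any eyelet. z points up; same axes as the stand
- eyelet3 (a point): eyelet 3 of the curing stand: the centre of its mouth on the deck's top, 54 mm above the table. A round through hole of 11 mm in an 8 mm aluminium deck, free space of 38 mm below it; eyelets are 38 mm apart along the stand's y; any stick may go into any eyelet. z points up; same axes as the stand
- stand: curing stand, loose, 0.7 kg, slides on the table when pushed: wooden foot plate and cheeks with an aluminium deck of four eyelets on top. Origin on the table under the middle of the row of eyelets; y along the row (156 mm long in all), x towards its back, the edge that goes into the dock. The deck and cheeks reach from x = -26 to +26 mm, 54 mm high
- stand_bar (a point): the middle of the outer face of the stand's dark push bar, 20 mm above the table: an upright bar 90 mm long along the stand's y, 40 mm high, 10 mm thick, 55 mm in front of the row of eyelets. Push here, along the stand's +x
- stand_back (a point): the middle of the stand's back edge at table height (x = +26 mm from the stand's origin), same axes as the stand
- dock_fence (a point): fixed curing dock: the middle of the front face of its grey fence, at table height; x points into the fence (the way the stand is pushed), y along it. Two side guides 30 mm high stand 90 mm either side of the middle and reach 40 mm out of the fence, then flare outwards for another 33 mm to 104 mm either side. A lamp panel stands on the fence, its top 110 mm up
- glass_bowl: fixed clear glass bowl with a yellow rim, full of amber pieces, between the carrier and the stand: 176 mm across, 71 mm high; origin 5 mm under its centre. An obstacle
- glue_bottle: bystander: loose white bottle with red cap, 34 x 34 x 86 mm, left back; origin under its centre

How it is judged (in metres and radians):
On the way, in this order (a step that is already met when the one before it is completed fails the run):
1. every stick present is through an eyelet of the stand, its collar on the deck ((distance between stick0_collar and eyelet0 below 0.005 m or distance between stick0_collar and eyelet1 below 0.005 m or distance between stick0_collar and eyelet2 below 0.005 m or distance between stick0_collar and eyelet3 below 0.005 m) and angle between each of stick0_grip, stick1_grip, stick2_grip, stick3_grip's own z axis and vertical below 0.12 rad and (distance between stick1_collar and eyelet0 below 0.005 m or distance between stick1_collar and eyelet1 below 0.005 m or distance between stick1_collar and eyelet2 below 0.005 m or distance between stick1_collar and eyelet3 below 0.005 m) and (distance between stick2_collar and eyelet0 below 0.005 m or distance between stick2_collar and eyelet1 below 0.005 m or distance between stick2_collar and eyelet2 below 0.005 m or distance between stick2_collar and eyelet3 below 0.005 m) and (distance between stick3_collar and eyelet0 below 0.005 m or distance between stick3_collar and eyelet1 below 0.005 m or distance between stick3_collar and eyelet2 below 0.005 m or distance between stick3_collar and eyelet3 below 0.005 m)), for 0.3 s.
2. the loaded stand is home against the dock's fence (all of step 1 and x of stand_back in the frame of dock_fence above -0.006 m and angle between the x axis of stand_back and the x axis of dock_fence, either way round below 0.06 rad and y of stand_back in the frame of dock_fence between -0.015 and 0.015 m), for 0.2 s.
At the end, for the whole second after the job is handed in: Every stick present is upright (0.12 rad) in an eyelet, collar underside within 5 mm of its mouth; the stand rests flat on the table, its back edge within 6 mm of the fence, within 15 mm of the dock's middle sideways and square within 0.06 rad (all of step 2 and linear speed of stand below 0.02 m/s and height (world z) of stand below 0.006 m and angle between stand's own z axis and vertical below 0.05 rad); the robot touches nothing.
It fails at once if the stand is lifted more than 20 mm off the table or tipped more than 0.25 rad (height (world z) of stand above 0.02 m or angle between stand's own z axis and vertical above 0.25 rad).
It fails at once if the glue bottle is moved more than 40 mm or knocked over (distance of glue_bottle from where it was at the start of the episode above 0.04 m or angle between glue_bottle's own z axis and vertical above 0.6 rad).
Of stick0, stick1, stick2, stick3 only 3 to 4 are there at a start; the rules pass over those that are not, and their reading is None.
At some moment in a run one of stand may be knocked a few centimetres aside while the robot is not near it.
It also fails if it takes over 210 s, if anything falls off the work surface, if the arm or the gripper's body presses on something with over 40 N, if the wrist force passes 120 N, or if a joint passes its speed limit or range.

### The arm

A 7-joint arm with a two-finger parallel gripper is mounted at the origin on a cart in front of the work surface, level with it; the furniture and walls round the work are solid. World frame = base frame: x ahead of the robot, y to its left, z up, the work surface at z = 0. Lengths are in m, angles in degrees, forces in N, time in s.
With the tool pointing down it reaches from about 0.35 to 0.9 m from the base axis. Payload 7.2 kg.
Tool frame: the origin (TCP) lies on the centre line of the jaws, within the pads' length; the fingertips stand 19 mm ahead of it and the grasp point (between the pads) is the TCP; x points along the fingers, y is the direction in which the jaws open and shut, and the axes are right-handed (so a half turn about x gives the same grasp; the last joint's range is limited). The gripper opens to 88 mm and grips with 3 to 60 N. Pads are 20 mm wide; open, the fingers measure 115 mm over their backs; the gripper's body (75 mm by 178 mm) begins 61 mm behind the grasp point.
Start: joints at [-80.569, 23.554, -0.728, 91.456, 0.321, 64.991, -4.71], TCP at [0.144, 0.608, 0.242] pointing down, gripper open.
Joint ranges: [-169.25, 169.25], [-16.82, 113.86], [-84.01, 82.57], [7.8, 145.47], [-59.2, 239.2], [7.22, 106.19], [-163.78, 163.78]. Speed limits (degrees/s): [136.94, 136.94, 172.46, 172.46, 180, 180, 180].

### API

Orientations are given as [roll, pitch, yaw] about the fixed x, y, z axes, in that order (R = Rz(yaw) Ry(pitch) Rx(roll)).
In Python, from bench import manip gives the robot as it stands. The module is installed in compiled form; this text tells all that it offers.
- The arm moves only by the tool jog_arm, never from a script. Its argument "series" is a list that holds one entry, the list of rows, each a list of 7 numbers: the closure, from 0 (fully open) to 1 (shut), then the shift along the tool's x, y, z in mm, then the turn, a rotation vector about the tool's x, y, z in rad. In form: [[[hand, dx, dy, dz, wx, wy, wz], ...]]. A call has exactly 10 rows; each row is the pose to reach, as a shift and turn from the pose measured when the call began, along the tool's axes at that moment; what a row does not reach only later rows make up. A row lasts 1/8 s, in which the tool goes at most 62.5 mm and 10.7 degrees, less where a joint would pass 70% of its speed; a pose out of reach is approached as far as the arm can. A call with a gripper value outside its range is refused whole. The fingers move at their own pace and stop on an object; the grip force is fixed at half the most. Time passes only in rows, so rows that repeat a pose let the fingers close, or fill a call up. It gives the time, the measured TCP pose, the force and the opening at its end, in the units of the state.
- manip.read_state(): the state, without advancing time (a new reading comes with each control period).
- manip.snapshot(name): name is "side" or "top" or "wrist"; returns the picture (420x560x3 uint8, blue, green, red); there is no depth.
- manip.camera_info(name): a dict with "fovy" (degrees; the focal length in pixels is half the picture's height over the tangent of half this angle, whatever the lens; pixels are square), "cx", "cy" (the principal point, pixels), "R" (3x3) and "t" (3): a world point X has camera coordinates R X + t. Camera axes: x right, y down, z forward; pixel columns grow to the right and rows downward; lengths in m; the calibration is good to about 2 mm. A picture is of the moment at which its call begins: read the wrist's pose just before it. camera_info takes no time and is no camera call; for the wrist camera it gives the pose at the moment of the call.
- manip.sign_off(): hands the job in, once; it reports no verdict.
Trained networks look in the newest picture that a camera, given by its name, has taken for a name from the list of things; names that differ only in an ending like _2 or _b are one class to them, and where a whole thing is asked for, a point or a joint stands for the part that bears it (a point fixed in the world has none). Each returns a list of dicts, best first, with "conf" (0 to 1); they miss things now and then, are a little off and sometimes report something else, mostly with a low value. They report only what shows in the picture. A call takes as long as a camera call.
- manip.spot_in(camera, label): "location" ([x, y, z] in m, in the coordinates of the camera as it stood for that picture, good to about 4 mm: the middle of the surface that is visible of it).
- manip.tip_of(camera, label): "location" ([x, y, z] in m, in the coordinates of the camera as it stood for that picture, good to about 4 mm: a listed point, or the origin of a listed thing).
The state is a dict: "t": time; "joints": joint angles; "joint_vel": joint speeds; "joint_efforts": joint torques, N m; "tool_pos": TCP position; "tcp_rot": TCP orientation; "force": force on the tool from outside, world axes, zero at the start; "wrist_torque": the same for the moment, N m; "grip_width": finger opening in m.
Only numpy, scipy, OpenCV 4.12 (cv2) and the standard library are available. Lean on these libraries where they do the work, as an engineer would, in place of code of your own. Each camera call takes 0.05 s, during which the arm holds its last target.

## Working session

There is one attempt and no reset: what is moved stays moved. The work goes in short steps, Python scripts to look and compute and a tool call to move; the robot and the scene stay as the last step left them, time stands still between calls to the robot, and variables do not carry over. Pictures are saved under pics/ and viewed, and the job is handed in when it is done.

Besides the shell and the picture viewer there is one more tool, called after "Emit:" in YAML: its name, and indented under it one key for each argument. jog_arm: Moves the arm, as the interface text tells. Its arguments: {"type":"object","properties":{"series":{"type":"array","items":{"type":"array","items":{"type":"array","items":{"type":"number"}}}}},"required":["series"]}

```bash
mkdir -p pics; cat > h.py <<'E'
import numpy as np, cv2
from scipy.spatial.transform import Rotation as Ro
from bench import manip
def snap(n,f):
    im=manip.snapshot(n); cv2.imwrite('pics/'+f,im); return im
def w(n,p):
    c=manip.camera_info(n); return np.array(c['R']).T@(np.array(p)-np.array(c['t']))
def px(n,X):
    c=manip.camera_info(n); p=np.array(c['R'])@np.array(X)+np.array(c['t']); f=210/np.tan(np.radians(c['fovy']/2))
    return np.array([c['cx']+f*p[0]/p[2],c['cy']+f*p[1]/p[2]])
def ray(n,u,v,z):
    c=manip.camera_info(n); f=210/np.tan(np.radians(c['fovy']/2)); R=np.array(c['R']); t=np.array(c['t'])
    d=R.T@np.array([(u-c['cx'])/f,(v-c['cy'])/f,1]); o=-R.T@t
    return o+d*(z-o[2])/d[2]
def tcpR():
    s=manip.read_state(); return np.array(s['tool_pos']),Ro.from_euler('xyz',s['tcp_rot'],degrees=True).as_matrix()
E
python3 - <<'E'
from h import *
print(manip.read_state())
for n in ['side','top','wrist']:
    snap(n,n+'0.png'); c=manip.camera_info(n); print(n,c['fovy'],c['cx'],c['cy'],-np.array(c['R']).T@c['t'],np.array(c['R'])[2])
for n in ['side','top']:
    for l in ['stick0_grip','stick1_grip','stick2_grip','stick3_grip','carrier','eyelet0','eyelet1','eyelet2','eyelet3','stand','stand_bar','stand_back','dock_fence','glass_bowl','glue_bottle']:
        for d in manip.tip_of(n,l)[:2]: print(n,l,round(d['conf'],2),w(n,d['location']).round(3))
print(manip.read_state()['t'])
E
```

```text
{'t': 0.0, 'joints': array([-80.56859392,  23.60059045,  -0.72947185,  91.50406153,
         0.32295031,  64.98959365,  -4.7095389 ]), 'joint_vel': array([-0.07394212, -0.04299754, -0.0605864 ,  0.00278149, -0.02362434,
       -0.04158727,  0.04201794]), 'joint_efforts': array([-9.04758017e-04, -5.87961781e+01,  6.41025379e-01, -2.91071999e+01,
       -5.38686651e-02,  1.84943411e-02,  1.53833694e-04]), 'tool_pos': array([0.14412404, 0.60766747, 0.24080263]), 'tcp_rot': array([-85.03962335,  89.90780582, -98.37509527]), 'force': array([ 0.3220487 , -0.97159145, -0.49768269]), 'wrist_torque': array([0.00897447, 0.01800024, 0.01093814]), 'grip_width': 0.08781617407066461}
side 56.420859192715646 284.4883413464344 216.57179467343383 [0.4925919  0.6475975  0.56757782] [ 0.11800919 -0.79596359 -0.59373041]
top 52.84040984216547 286.24568611827294 208.91383469203586 [ 0.34938014 -0.03290505  1.1503617 ] [ 0.19663243  0.01554751 -0.980354  ]
wrist 68.07592356217626 279.32477611361 202.53338347656344 [0.06161466 0.62706966 0.38360488] [ 0.29768983 -0.07184517 -0.95195537]
side stick0_grip 0.
[... 1107 characters left out ...]
]
top stick3_grip 0.56 [ 0.503 -0.196  0.002]
top stick3_grip 0.41 [0.564 0.238 0.069]
top carrier 0.92 [0.5   0.242 0.   ]
top eyelet0 0.91 [ 0.518 -0.168  0.054]
top eyelet0 0.73 [ 0.445 -0.159  0.058]
top eyelet1 0.91 [ 0.518 -0.168  0.054]
top eyelet1 0.73 [ 0.445 -0.159  0.058]
top eyelet2 0.91 [ 0.518 -0.168  0.054]
top eyelet2 0.73 [ 0.445 -0.159  0.058]
top eyelet3 0.91 [ 0.518 -0.168  0.054]
top eyelet3 0.73 [ 0.445 -0.159  0.058]
top stand 0.96 [ 0.498 -0.168 -0.   ]
top stand_bar 0.71 [ 0.504 -0.114  0.019]
top stand_back 0.62 [ 0.501 -0.195 -0.001]
top dock_fence 0.6 [ 0.519 -0.3   -0.   ]
top glue_bottle 0.6 [ 0.502 -0.114  0.021]
top glue_bottle 0.53 [ 0.753  0.218 -0.   ]
1.65
```

View pics/top0.png

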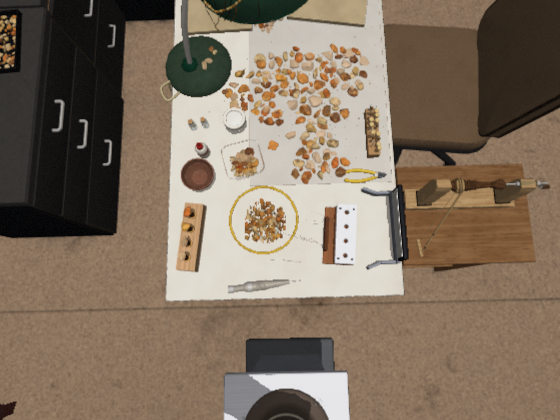

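View pics/side0.png

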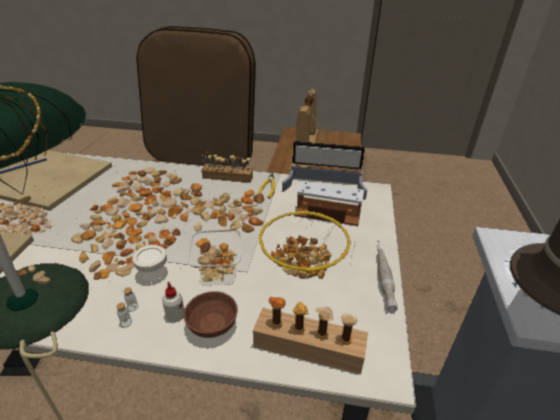

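View pics/wrist0.png

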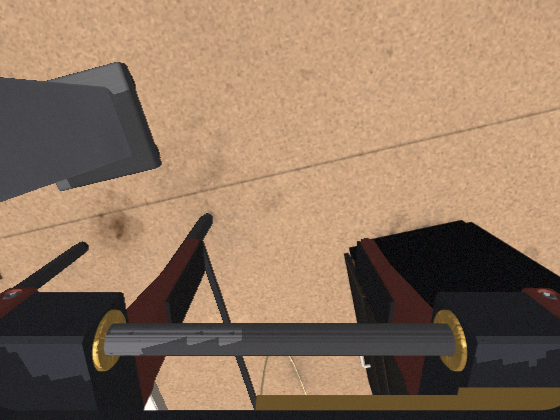

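```bash
cat >> h.py <<'E'
def go(pos,yaw=None):
    """yaw: world angle (deg) of tool y axis (mod 180 nearest), tool x down. prints shift mm, rotvec"""
    p,R=tcpR()
    if yaw is None: Rt=R
    else:
        c=[]
        for a in (yaw,yaw+180):
            y=np.array([np.cos(np.radians(a)),np.sin(np.radians(a)),0]); x=np.array([0,0,-1.]); M=np.stack([x,y,np.cross(x,y)],1)
            c.append((np.linalg.norm(Ro.from_matrix(R.T@M).as_rotvec()),M))
        Rt=min(c,key=lambda q:q[0])[1]
    d=R.T@(np.array(pos)-p)*1000; r=Ro.from_matrix(R.T@Rt).as_rotvec()
    print('shift',d.round(1),'rot',r.round(4),'n rows',max(np.linalg.norm(d)/62.5,np.degrees(np.linalg.norm(r))/10.7).round(1))
E
python3 - <<'E'
from h import *
p,R=tcpR();print(p,R.round(3))
print(px('wrist',p),px('wrist',p+R[:,0]*.019))
print(px('wrist',p+R[:,0]*.019+R[:,1]*.044),px('wrist',p+R[:,0]*.06))
c=manip.camera_info('wrist'); print(R.T@np.array(c['R']).T, R.T@(-np.array(c['R']).T@c['t']-p))
# top view of sticks & dock
go([.50,.30,.30],80)
im=cv2.imread('pics/top0.png'); cv2.imwrite('pics/topc.png',cv2.resize(im[170:310,160:420],None,fx=3,fy=3,interpolation=2))
E
```

```text
[0.14418778 0.60815182 0.24162285] [[-0.     0.231  0.973]
 [-0.     0.973 -0.231]
 [-1.    -0.    -0.   ]]
[280.17409249 273.63387822] [280.09939642 256.4229265 ]
[356.18025329 256.4888001 ] [279.98028202 228.97740874]
[[ 3.26989072e-04 -3.06170166e-01  9.51976745e-01]
 [ 9.99999633e-01  8.53901042e-04 -6.88566485e-05]
 [-7.91812082e-04  9.51976418e-01  3.06170333e-01]] [-0.14262572 -0.00046223 -0.08471969]
shift [ -58.4 -217.8  417.3] rot [-0.0582 -0.      0.    ] n rows 7.6
```

View pics/topc.png

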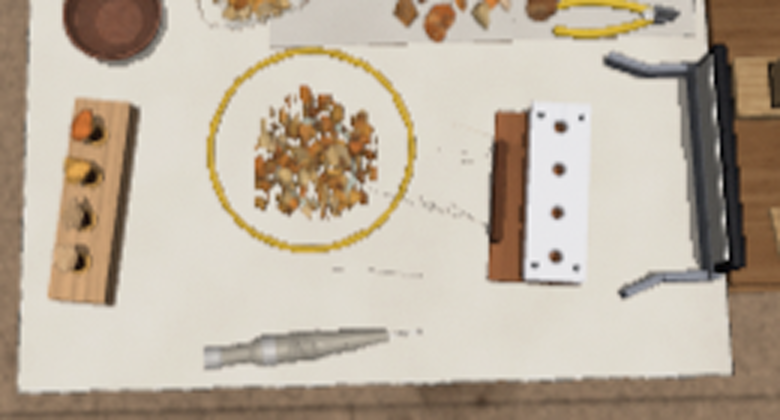

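```bash
python3 - <<'E'
from h import *
def P(u,v,z): return ray('top',160+(u+.5)/3-.5,170+(v+.5)/3-.5,z)
E=[P(*q,.054) for q in [(561,127),(559,170),(557,213),(555,256)]]
for e in E: print('eye',e.round(4))
print('guides',P(606,58,.03),P(622,294,.03), 'fence',P(688,75,.03),P(706,275,.03),P(688,75,0),P(706,275,0))
print('bar top',P(498,140,.04),P(494,240,.04), 'bowl',P(311,149,.071))
for q in [(80,125),(79,171),(76,215),(70,258)]: print('stone',P(*q,.105))
c=manip.camera_info('side')
im=cv2.imread('pics/side0.png'); cv2.imwrite('pics/sidec.png',cv2.resize(im[130:370,230:400],None,fx=3,fy=3,interpolation=2)[:720])
E
```

```text
eye [ 0.5566 -0.1745  0.054 ]
eye [ 0.5185 -0.1708  0.054 ]
eye [ 0.4809 -0.1671  0.054 ]
eye [ 0.4438 -0.1635  0.054 ]
guides [ 0.62369521 -0.22148064  0.03      ] [ 0.41133835 -0.22306735  0.03      ] fence [ 0.60582297 -0.29429814  0.03      ] [ 0.42602079 -0.29726262  0.03      ] [ 0.61268976 -0.30129748  0.        ] [ 0.428073   -0.30434134  0.        ]
bar top [ 0.54905476 -0.11987214  0.04      ] [ 0.46032496 -0.11269132  0.04      ] bowl [0.53992977 0.04430193 0.071     ]
stone [0.55972455 0.23680075 0.105     ]
stone [0.52043861 0.23672529 0.105     ]
stone [0.48343179 0.23836316 0.105     ]
stone [0.44781462 0.24249167 0.105     ]
```

```bash
python3 -c "
import cv2
im=cv2.imread('pics/side0.png')
cv2.imwrite('pics/sd1.png',cv2.resize(im[130:230,260:390],None,fx=5,fy=5,interpolation=2))
cv2.imwrite('pics/sd2.png',cv2.resize(im[285:370,245:375],None,fx=5,fy=5,interpolation=2))"
```

```text
(no output)
```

View pics/sd1.png

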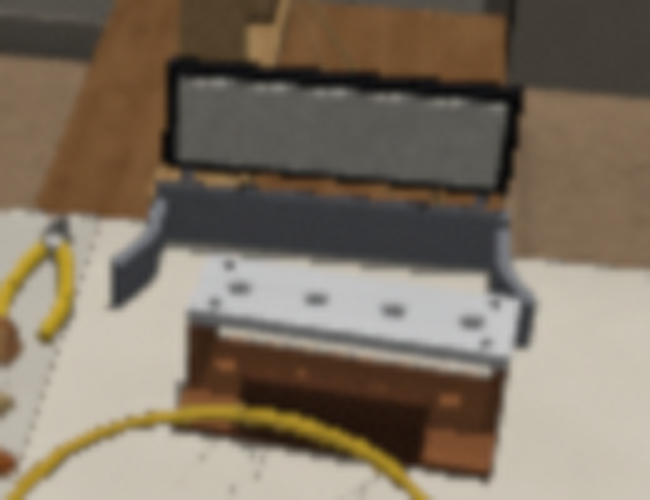

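View pics/sd2.png

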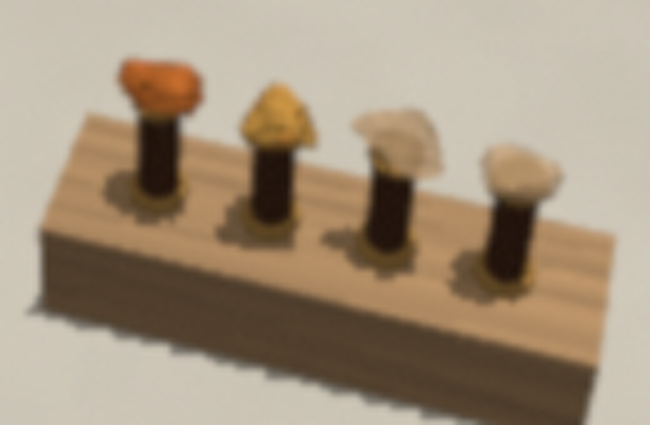

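Emit:
jog_arm:
  series:
    - [[0, -20, -70, 120, 0, 0, 0], [0, -58, -150, 280, -0.05, 0, 0], [0, -58, -270, 390, -0.1, 0, 0], [0, -58, -270, 390, -0.11, 0, 0], [0, -58, -270, 390, -0.11, 0, 0], [0, -58, -270, 390, -0.11, 0, 0], [0, -58, -270, 390, -0.11, 0, 0], [0, -58, -270, 390, -0.11, 0, 0], [0, -58, -270, 390, -0.11, 0, 0], [0, -58, -270, 390, -0.11, 0, 0]]

```text
t: 2.9
tool_pos: [0.4609, 0.2561, 0.2996]
tcp_rot: [141.8, 90.0, 134.8]
force: [0.1, 0.8, -1.5]
grip_width: 0.0878
```

```bash
python3 - <<'E'
from h import *
p,R=tcpR();print(p,R[:,1].round(3)); snap('wrist','w1.png')
for l in ['stick0_grip','stick1_grip','stick2_grip','stick3_grip','stick0_collar','stick3_collar','carrier']:
    for d in manip.tip_of('wrist',l)[:2]: print(l,round(d['conf'],2),w('wrist',d['location']).round(3))
E
```

```text
[0.46088428 0.25610062 0.29955271] [0.122 0.993 0.   ]
stick0_grip 0.63 [0.527 0.246 0.067]
stick1_grip 0.79 [0.449 0.253 0.068]
stick1_grip 0.71 [ 0.504  0.245 -0.   ]
stick2_grip 0.8 [0.488 0.244 0.067]
stick3_grip 0.59 [0.562 0.239 0.068]
stick0_collar 0.76 [0.526 0.238 0.047]
stick0_collar 0.54 [0.561 0.234 0.038]
stick3_collar 0.7 [0.447 0.253 0.044]
stick3_collar 0.57 [0.566 0.237 0.041]
carrier 0.91 [0.504 0.242 0.002]
carrier 0.51 [0.529 0.245 0.064]
```

View pics/w1.png

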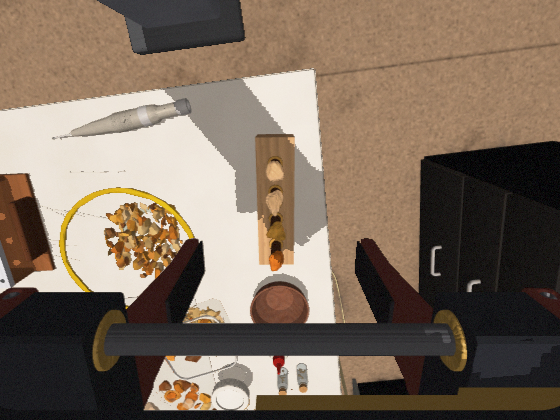

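```bash
python3 - <<'E'
from h import *
p,R=tcpR()
im=cv2.imread('pics/w1.png'); cv2.imwrite('pics/w1c.png',cv2.resize(im[120:285,230:330],None,fx=5,fy=5,interpolation=2)[:, :])
cv2.imwrite('pics/w1c.png',cv2.resize(im[125:275,235:325],None,fx=4,fy=4,interpolation=2))
E
```

```text
(no output)
```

View pics/w1c.png

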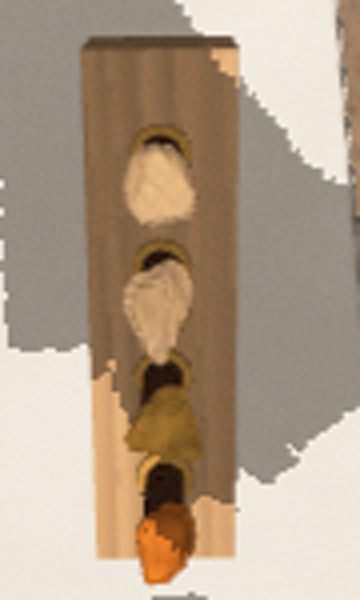

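```bash
python3 - <<'E'
from h import *
def P(u,v,z): return ray('wrist',235+(u+.5)/4-.5,125+(v+.5)/4-.5,z)
c=[P(*q,.044) for q in [(82,46),(238,46),(98,558),(236,558)]]
for x in c: print(x.round(4))
m=np.mean(c,0);d=(c[2]+c[3]-c[0]-c[1])/2;print(m,np.linalg.norm(d),np.degrees(np.arctan2(d[1],d[0])))
u=d/np.linalg.norm(d)
for k in (-.057,-.019,.019,.057): print((m+u*k).round(4))
# collar fronts: top edge of collar ring at rows, centre cols
for q in [(161,126),(161,240),(163,350),(163,455)]: print('collar near edge',P(*q,.048).round(4))
q=m-u*.057; go([q[0],q[1],.20],np.degrees(np.arctan2(d[1],d[0]))+90)
E
```

```text
[0.4131 0.2305 0.044 ]
[0.419  0.2793 0.044 ]
[0.5927 0.2102 0.044 ]
[0.5987 0.2594 0.044 ]
[0.5058706  0.24483951 0.044     ] 0.18078292652615913 -6.399848382191385
[0.4492 0.2512 0.044 ]
[0.487 0.247 0.044]
[0.5248 0.2427 0.044 ]
[0.5625 0.2385 0.044 ]
collar near edge [0.4405 0.2522 0.048 ]
collar near edge [0.4775 0.2475 0.048 ]
collar near edge [0.5155 0.2434 0.048 ]
collar near edge [0.5537 0.2386 0.048 ]
shift [ 99.6  -6.1 -11.2] rot [-0.0101 -0.0001  0.    ] n rows 1.6
```

Emit:
jog_arm:
  series:
    - [[0, 50, -5, -11, -0.01, 0, 0], [0, 100, -5, -11, -0.01, 0, 0], [0, 140, -5, -11, -0.01, 0, 0], [0, 180, -5, -11, -0.01, 0, 0], [0, 210, -5, -11, -0.01, 0, 0], [0, 228, -5, -11, -0.01, 0, 0], [0, 228, -5, -11, -0.01, 0, 0], [0.5, 228, -5, -11, -0.01, 0, 0], [1, 228, -5, -11, -0.01, 0, 0], [1, 228, -5, -11, -0.01, 0, 0]]

```text
t: 4.55
tool_pos: [0.4499, 0.2526, 0.0723]
tcp_rot: [47.5, 89.9, 41.1]
force: [-1.6, -0.3, -1.2]
grip_width: 0.0615
```

```bash
python3 - <<'E'
from h import *
s=manip.read_state();print(s['tool_pos'],s['force'],s['grip_width'])
snap('side','s2.png')
im=cv2.imread('pics/s2.png'); cv2.imwrite('pics/s2c.png',cv2.resize(im[150:380,220:420],None,fx=3,fy=3)[:600])
E
```

```text
[0.44989639 0.25256967 0.07233991] [-1.6214423  -0.3083743  -1.22629636] 0.06147881647199407
```

View pics/s2c.png

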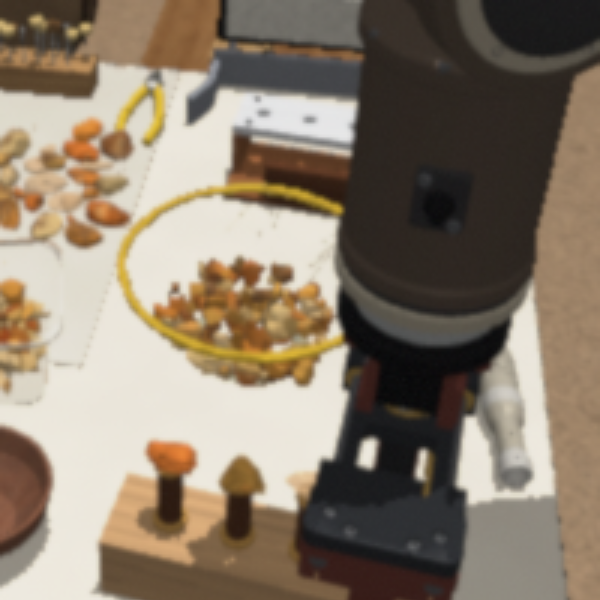

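Emit:
jog_arm:
  series:
    - [[1, 0, 0, 0, 0, 0, 0], [1, 0, 0, 0, 0, 0, 0], [1, 0, 0, 0, 0, 0, 0], [1, 0, 0, 0, 0, 0, 0], [1, 0, 0, 0, 0, 0, 0], [1, 0, 0, 0, 0, 0, 0], [1, 0, 0, 0, 0, 0, 0], [1, -20, 0, 0, 0, 0, 0], [1, -45, 0, 0, 0, 0, 0], [1, -70, 0, 0, 0, 0, 0]]

```text
t: 5.85
tool_pos: [0.4496, 0.2524, 0.1428]
tcp_rot: [55.5, 90.0, 49.1]
force: [0.1, 0.3, -0.9]
grip_width: 0.018
```

```bash
python3 - <<'E'
from h import *
s=manip.read_state();print(s['tool_pos'],s['force'],s['grip_width'])
go([.43,-.10,.24],84.5)
E
```

```text
[0.44955146 0.2523948  0.14278182] [ 0.12918561  0.27028857 -0.93924371] 0.01801449300105627
shift [ -97.4 -352.3   19.9] rot [-0.0157  0.0003 -0.0004] n rows 5.9
```

Emit:
jog_arm:
  series:
    - [[1, -60, 0, 0, 0, 0, 0], [1, -97, -30, 5, 0, 0, 0], [1, -97, -90, 10, -0.01, 0, 0], [1, -97, -150, 15, -0.01, 0, 0], [1, -97, -210, 20, -0.015, 0, 0], [1, -97, -270, 20, -0.015, 0, 0], [1, -97, -320, 20, -0.015, 0, 0], [1, -97, -352, 20, -0.015, 0, 0], [1, -97, -352, 20, -0.015, 0, 0], [1, -97, -352, 20, -0.015, 0, 0]]

```text
t: 7.1
tool_pos: [0.4302, -0.0989, 0.2396]
tcp_rot: [77.7, 89.9, 72.2]
force: [0.0, -0.0, -0.4]
grip_width: 0.0182
```

```bash
python3 - <<'E'
from h import *
p,R=tcpR();print(p,R[:,1].round(3)); im=snap('wrist','w2.png')
for l in ['stick1_grip','stick1_collar','eyelet0','stand','dock_fence','stand_back']:
    for d in manip.tip_of('wrist',l)[:4]: print(l,round(d['conf'],2),w('wrist',d['location']).round(4))
print(manip.read_state()['grip_width'])
print('rod tip',px('wrist',p+R[:,0]*.064),'collar',px('wrist',p+R[:,0]*.028))
E
```

```text
[ 0.43018757 -0.09893163  0.23957105] [0.096 0.995 0.001]
stick1_grip 0.68 [ 0.4324 -0.0987  0.2348]
stick1_collar 0.89 [ 0.4262 -0.0971  0.2128]
eyelet0 0.91 [ 0.4801 -0.1645  0.0545]
eyelet0 0.85 [ 0.5559 -0.1779  0.0567]
eyelet0 0.79 [ 0.4462 -0.1602  0.0535]
eyelet0 0.77 [ 0.5186 -0.17    0.0587]
stand 0.94 [ 0.5011 -0.1662 -0.0023]
stand_back 0.59 [ 0.4988 -0.1991  0.0006]
0.01835317574912033
rod tip [280.29193413 226.82878665] collar [280.42233608 249.43899992]
```

View pics/w2.png

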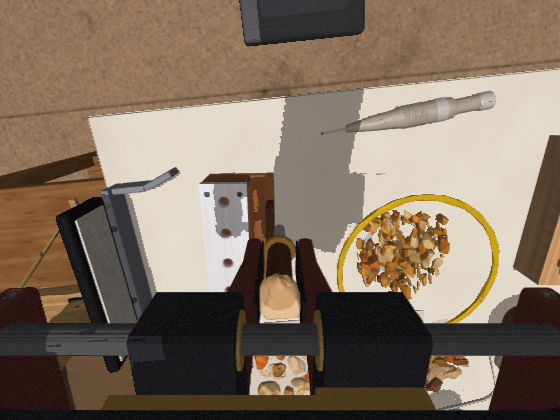

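```bash
python3 - <<'E'
import cv2
im=cv2.imread('pics/w2.png'); cv2.imwrite('pics/w2c.png',cv2.resize(im[165:325,180:340],None,fx=5,fy=5,interpolation=2)[:600])
E
```

```text
(no output)
```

View pics/w2c.png

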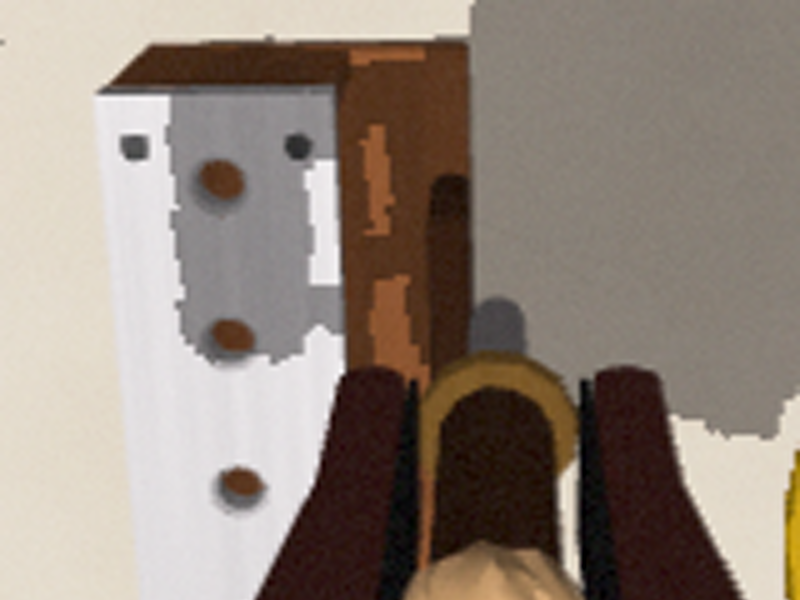

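```bash
python3 - <<'E'
from h import *
def P(u,v,z): return ray('wrist',180+(u+.5)/5-.5,165+(v+.5)/5-.5,z)
e=[P(*q,.054) for q in [(221.5,187),(232,339),(241,488)]]
for x in e: print(x.round(4))
d=e[2]-e[0]; print(np.linalg.norm(d),np.degrees(np.arctan2(d[1],d[0])))
c=[P(98,93,.054),P(336,88,.054)];print(c, c[1]-c[0])
u=d/np.linalg.norm(d);m=np.mean(e,0)
for k in (-1,0,1,2): print((m+.038*k*u).round(4))
q=m-.038*u
go([q[0],q[1],.16],84.5)
p,R=tcpR()
im=cv2.imread('pics/w2.png'); cv2.imwrite('pics/w2d.png',cv2.resize(im[150:375,50:200],None,fx=3,fy=3,interpolation=2)[:600])
E
```

```text
[ 0.4445 -0.1626  0.054 ]
[ 0.4808 -0.1657  0.054 ]
[ 0.5189 -0.1692  0.054 ]
0.07470134624302628 -5.028430522643169
[array([ 0.4206565, -0.186153 ,  0.054    ]), array([ 0.42444876, -0.13449809,  0.054     ])] [3.79225813e-03 5.16549140e-02 5.55111512e-17]
[ 0.4435 -0.1625  0.054 ]
[ 0.4814 -0.1658  0.054 ]
[ 0.5192 -0.1692  0.054 ]
[ 0.5571 -0.1725  0.054 ]
shift [ 79.6 -61.8  19.3] rot [ 0.0003  0.0002 -0.0005] n rows 1.6
```

View pics/w2d.png

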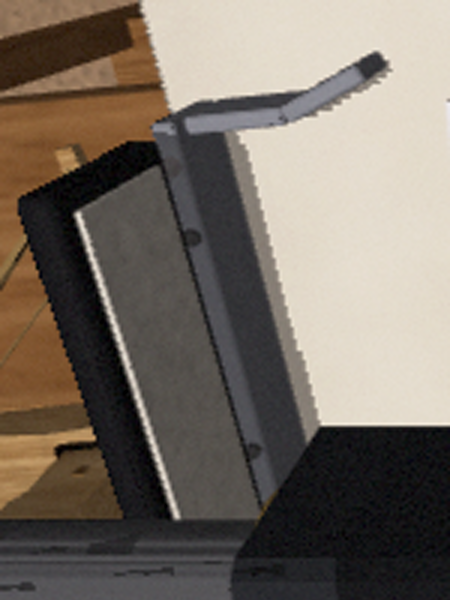

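Emit:
jog_arm:
  series:
    - [[1, 30, -30, 60, 0, 0, 0], [1, 60, -60, 110, 0, 0, 0], [1, 80, -61, 132, 0, 0, 0], [1, 90, -61, 132, 0, 0, 0], [1, 90, -61, 132, 0, 0, 0], [1, 90, -61, 132, 0, 0, 0], [1, 90, -61, 132, 0, 0, 0], [1, 90, -61, 132, 0, 0, 0], [1, 90, -61, 132, 0, 0, 0], [1, 90, -61, 132, 0, 0, 0]]

```text
t: 8.7
tool_pos: [0.5558, -0.1724, 0.1497]
tcp_rot: [50.0, 90.0, 44.5]
force: [0.5, 0.0, -1.0]
grip_width: 0.0184
```

```bash
python3 - <<'E'
from h import *
p,R=tcpR();print(p,R[:,1].round(3)); im=snap('wrist','w3.png')
cv2.imwrite('pics/w3c.png',cv2.resize(im[60:330,150:380],None,fx=3,fy=3,interpolation=2)[:600])
print('rod tip',px('wrist',p+R[:,0]*.064),'collar',px('wrist',p+R[:,0]*.028))
E
```

```text
[ 0.55583462 -0.17242439  0.14972932] [0.096 0.995 0.   ]
rod tip [279.95831311 226.99050081] collar [280.05087106 249.62951253]
```

View pics/w3c.png

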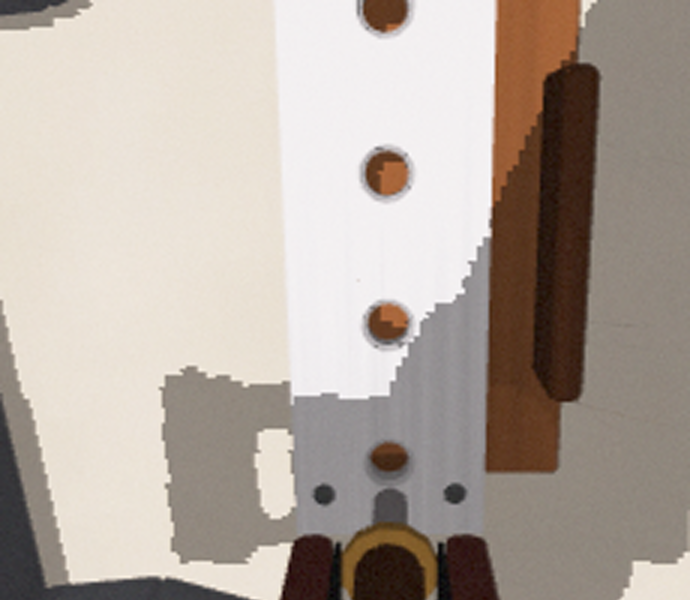

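```bash
python3 - <<'E'
from h import *
def P(u,v,z): return ray('wrist',150+(u+.5)/3-.5,60+(v+.5)/3-.5,z)
e=np.array([P(*q,.054) for q in [(386,6),(387,173),(388,324),(389,460)]])
print(e.round(4))
d=e[3]-e[0]; print(np.linalg.norm(d),np.degrees(np.arctan2(d[1],d[0])))
u=d/np.linalg.norm(d);m=e.mean(0)
for k in (-1.5,-.5,.5,1.5): print((m+.038*k*u).round(4))
q=m+.057*u
print('tip seen',P(390,492,.0857))
go([q[0],q[1],.084],84.5)
E
```

```text
[[ 0.4441 -0.1629  0.054 ]
 [ 0.4817 -0.1663  0.054 ]
 [ 0.5193 -0.1696  0.054 ]
 [ 0.5566 -0.1729  0.054 ]]
0.11291596696098478 -5.076771023956913
[ 0.4437 -0.1629  0.054 ]
[ 0.4815 -0.1663  0.054 ]
[ 0.5194 -0.1696  0.054 ]
[ 0.5572 -0.173   0.054 ]
tip seen [ 0.55331177 -0.17236302  0.0857    ]
shift [65.7 -0.4  1.4] rot [ 0.0004  0.0003 -0.0005] n rows 1.1
```

Emit:
jog_arm:
  series:
    - [[1, 10, -0.5, 1, 0, 0, 0], [1, 20, -0.5, 1, 0, 0, 0], [1, 30, -0.5, 1, 0, 0, 0], [1, 38, -0.5, 1, 0, 0, 0], [1, 46, -0.5, 1, 0, 0, 0], [1, 54, -0.5, 1, 0, 0, 0], [1, 60, -0.5, 1, 0, 0, 0], [1, 65, -0.5, 1, 0, 0, 0], [1, 65, -0.5, 1, 0, 0, 0], [1, 65, -0.5, 1, 0, 0, 0]]

```text
t: 10.0
tool_pos: [0.5569, -0.1731, 0.0849]
tcp_rot: [36.6, 90.0, 31.1]
force: [0.5, 0.2, -0.4]
grip_width: 0.0184
```

```bash
python3 - <<'E'
from h import *
s=manip.read_state();print(s['tool_pos'],s['force'],s['grip_width'])
im=snap('wrist','w4.png')
cv2.imwrite('pics/w4c.png',cv2.resize(im[60:330,150:380],None,fx=3,fy=3,interpolation=2)[:700])
E
```

```text
[ 0.55692084 -0.17306645  0.08485107] [ 0.51107304  0.16686417 -0.38204525] 0.018439024554555657
```

View pics/w4c.png

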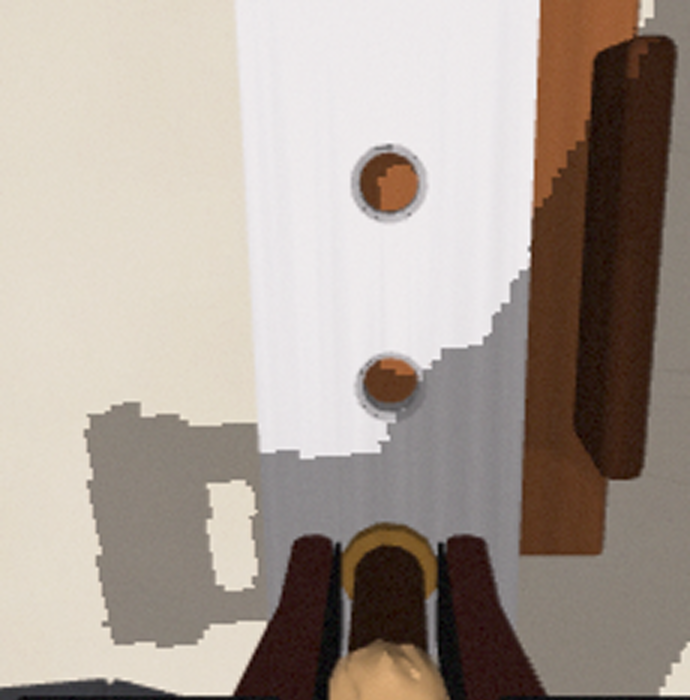

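Emit:
jog_arm:
  series:
    - [[1, 2, 0, 0, 0, 0, 0], [0, 2, 0, 0, 0, 0, 0], [0, 2, 0, 0, 0, 0, 0], [0, 2, 0, 0, 0, 0, 0], [0, 2, 0, 0, 0, 0, 0], [0, 2, 0, 0, 0, 0, 0], [0, 2, 0, 0, 0, 0, 0], [0, 2, 0, 0, 0, 0, 0], [0, -30, 0, 0, 0, 0, 0], [0, -70, 0, 0, 0, 0, 0]]

```text
t: 11.3
tool_pos: [0.5562, -0.173, 0.155]
tcp_rot: [167.0, 89.9, 161.5]
force: [0.8, 0.6, 0.0]
grip_width: 0.0876
```

```bash
python3 - <<'E'
from h import *
s=manip.read_state();print(s['tool_pos'],s['force'],s['grip_width'])
im=snap('wrist','w5.png')
cv2.imwrite('pics/w5c.png',cv2.resize(im[60:330,150:380],None,fx=3,fy=3,interpolation=2)[:800])
for d in manip.tip_of('wrist','stick1_collar')[:4]: print(round(d['conf'],2),w('wrist',d['location']).round(4))
go([.4875,.247,.20],83.3)
E
```

```text
[ 0.55624659 -0.17298028  0.15499582] [0.78121809 0.62492665 0.01716192] 0.08760752770270853
0.74 [ 0.5553 -0.1739  0.0574]
shift [ -42.   412.3 -111.3] rot [0.0208 0.0071 0.0001] n rows 6.9
```

View pics/w5c.png

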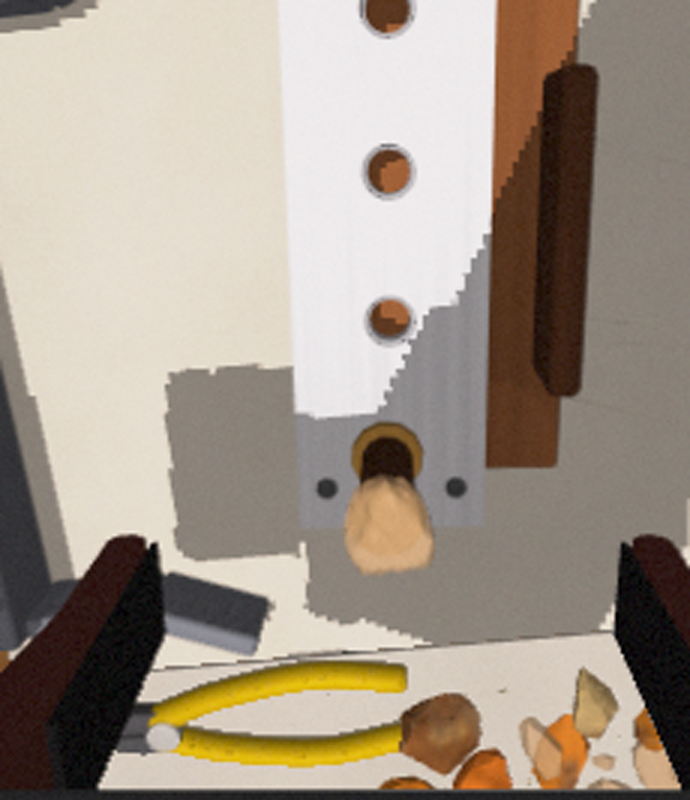

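Emit:
jog_arm:
  series:
    - [[0, -42, 40, -15, 0, 0, 0], [0, -42, 100, -30, 0, 0, 0], [0, -42, 160, -50, 0.01, 0, 0], [0, -42, 220, -70, 0.01, 0, 0], [0, -42, 280, -85, 0.02, 0, 0], [0, -42, 340, -100, 0.02, 0.005, 0], [0, -42, 390, -111, 0.02, 0.007, 0], [0, -42, 412, -111, 0.021, 0.007, 0], [0, -42, 412, -111, 0.021, 0.007, 0], [0, -42, 412, -111, 0.021, 0.007, 0]]

```text
t: 12.65
tool_pos: [0.4882, 0.2443, 0.1997]
tcp_rot: [-87.7, 89.9, -94.6]
force: [-0.8, 0.0, 0.3]
grip_width: 0.0876
```

```bash
python3 - <<'E'
from h import *
go([.4875,.247,.069],83.3)
im=snap('wrist','w6.png')
cv2.imwrite('pics/w6c.png',cv2.resize(im[60:330,150:380],None,fx=3,fy=3,interpolation=2)[:800])
E
```

```text
shift [130.7   2.7  -1.1] rot [-0.0027  0.0001  0.0013] n rows 2.1
```

View pics/w6c.png

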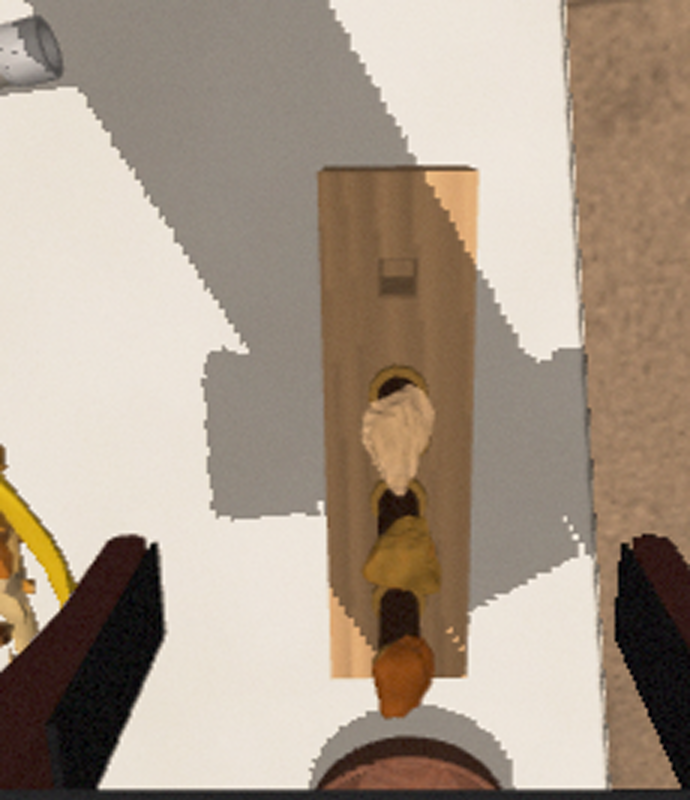

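Emit:
jog_arm:
  series:
    - [[0, 45, 2.5, -1, 0, 0, 0], [0, 90, 2.5, -1, 0, 0, 0], [0, 120, 2.5, -1, 0, 0, 0], [0, 130, 2.5, -1, 0, 0, 0], [1, 130, 2.5, -1, 0, 0, 0], [1, 130, 2.5, -1, 0, 0, 0], [1, 130, 2.5, -1, 0, 0, 0], [1, 130, 2.5, -1, 0, 0, 0], [1, 130, 2.5, -1, 0, 0, 0], [1, 130, 2.5, -1, 0, 0, 0]]

```text
t: 13.95
tool_pos: [0.4876, 0.2468, 0.07]
tcp_rot: [-76.3, 89.9, -83.1]
force: [1.0, -1.3, 0.6]
grip_width: 0.0314
```

Emit:
jog_arm:
  series:
    - [[1, 0, 0, 0, 0, 0, 0], [1, 0, 0, 0, 0, 0, 0], [1, 0, 0, 0, 0, 0, 0], [1, 0, 0, 0, 0, 0, 0], [1, 0, 0, 0, 0, 0, 0], [1, -20, 0, 0, 0, 0, 0], [1, -45, 0, 0, 0, 0, 0], [1, -70, 0, 0, 0, 0, 0], [1, -110, 0, 0, 0, 0, 0], [1, -150, 0, 0, 0, 0, 0]]

```text
t: 15.2
tool_pos: [0.4872, 0.2463, 0.2207]
tcp_rot: [-106.4, 89.9, -113.3]
force: [-0.9, 0.8, -0.1]
grip_width: 0.0177
```

```bash
python3 - <<'E'
from h import *
s=manip.read_state();print(s['tool_pos'],s['force'],s['grip_width'])
im=snap('wrist','w7.png')
cv2.imwrite('pics/w7c.png',cv2.resize(im[60:330,150:380],None,fx=3,fy=3,interpolation=2)[:800])
p,R=tcpR(); print('rod tip',px('wrist',p+R[:,0]*.061),'collar',px('wrist',p+R[:,0]*.025))
go([.5193,-.1696,.155],84.5)
E
```

```text
[0.48718482 0.24629968 0.2207375 ] [-0.88753807  0.81595219 -0.10556815] 0.01774112849420731
rod tip [279.97694952 228.53540431] collar [280.07686904 251.80669432]
shift [  70.2 -410.4   79.6] rot [-0.025   0.0047 -0.0028] n rows 6.8
```

View pics/w7c.png

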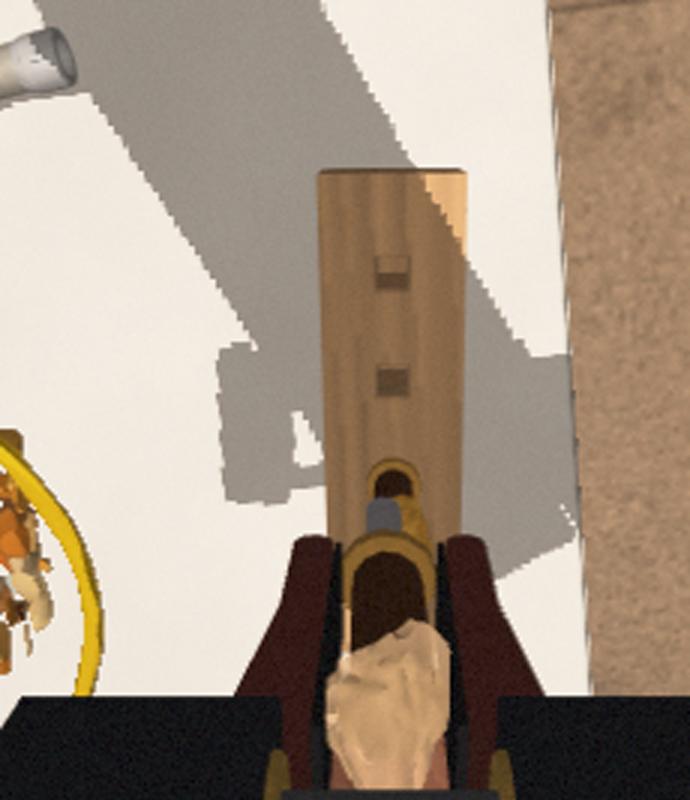

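Emit:
jog_arm:
  series:
    - [[1, 0, -50, 5, 0, 0, 0], [1, 0, -110, 20, 0, 0, 0], [1, 0, -170, 30, -0.01, 0, 0], [1, 0, -230, 45, -0.01, 0, 0], [1, 0, -290, 55, -0.02, 0, 0], [1, 0, -350, 65, -0.025, 0.005, -0.003], [1, 20, -390, 75, -0.025, 0.005, -0.003], [1, 45, -409, 79, -0.025, 0.005, -0.003], [1, 70, -409, 79, -0.025, 0.005, -0.003], [1, 70, -409, 79, -0.025, 0.005, -0.003]]

```text
t: 16.5
tool_pos: [0.5172, -0.1682, 0.1533]
tcp_rot: [-177.0, 89.7, 177.5]
force: [-0.3, -0.6, -0.9]
grip_width: 0.018
```

```bash
python3 - <<'E'
from h import *
s=manip.read_state();print(s['tool_pos'],s['force'],s['grip_width'])
im=snap('wrist','w8.png')
cv2.imwrite('pics/w8c.png',cv2.resize(im[100:300,200:360],None,fx=4,fy=4,interpolation=2)[:800])
p,R=tcpR(); print('rod tip',px('wrist',p+R[:,0]*.061),'collar',px('wrist',p+R[:,0]*.025))
go([.5193,-.1696,.155],84.5)
E
```

```text
[ 0.5171964  -0.16820951  0.15333039] [-0.31174327 -0.61062481 -0.93356567] 0.017995244036189066
rod tip [279.9971795  228.55820873] collar [280.09883355 251.83298247]
shift [-0.4 -1.3  1.3] rot [-0.0004 -0.0025  0.0003] n rows 0.0
```

View pics/w8c.png

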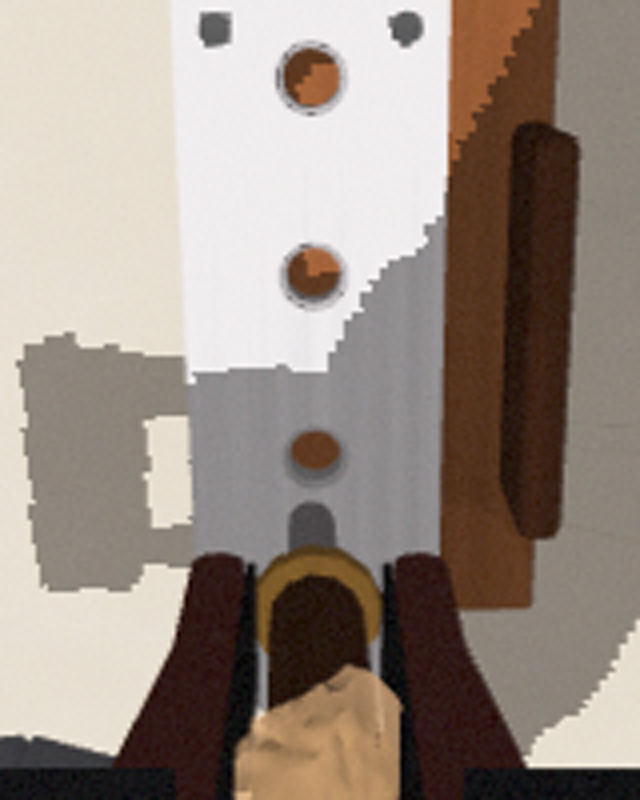

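```bash
cat >> h.py <<'E'
def cal(off,sc,holes,tip,tipz):
    P=lambda q,z: ray('wrist',off[0]+(q[0]+.5)/sc-.5,off[1]+(q[1]+.5)/sc-.5,z)
    p,R=tcpR()
    for h in holes: print('hole',P(h,.054).round(4))
    t=P(tip,tipz); print('tip near edge',t.round(4)); hz=P(holes[-1],.054)
    print('tip rel TCP (tool)',((t-p)@R*1000).round(1)); print('hole rel TCP tool',((hz-p)@R*1000).round(1))
E
python3 - <<'E'
from h import *
cal((200,100),4,[(312,78),(313.5,275),(316,458)],(312,503),.0923)
E
```

```text
hole [ 0.4452 -0.163   0.054 ]
hole [ 0.4829 -0.1664  0.054 ]
hole [ 0.5213 -0.1696  0.054 ]
tip near edge [ 0.5159 -0.1697  0.0923]
tip rel TCP (tool) [62.3 -1.7 -1.9]
hole rel TCP tool [100.6  -1.1   3.5]
```

Emit:
jog_arm:
  series:
    - [[1, 10, 0.5, 2.7, 0, -0.0025, 0], [1, 20, 0.5, 2.7, 0, -0.0025, 0], [1, 30, 0.5, 2.7, 0, -0.0025, 0], [1, 34, 0.5, 2.7, 0, -0.0025, 0], [1, 34, 0.5, 2.7, 0, -0.0025, 0], [1, 34, 0.5, 2.7, 0, -0.0025, 0], [1, 34, 0.5, 2.7, 0, -0.0025, 0], [1, 34, 0.5, 2.7, 0, -0.0025, 0], [1, 34, 0.5, 2.7, 0, -0.0025, 0], [1, 34, 0.5, 2.7, 0, -0.0025, 0]]

```text
t: 17.8
tool_pos: [0.5208, -0.1679, 0.1207]
tcp_rot: [-88.2, 90.0, -93.7]
force: [-0.6, 0.5, -0.4]
grip_width: 0.0179
```

```bash
python3 - <<'E'
from h import *
s=manip.read_state();print(s['tool_pos'],s['force'],s['grip_width'])
im=snap('wrist','w9.png')
cv2.imwrite('pics/w9c.png',cv2.resize(im[150:270,220:340],None,fx=6,fy=6,interpolation=2)[:600])
E
```

```text
[ 0.5208071  -0.16793517  0.12065283] [-0.57018218  0.46717074 -0.44619537] 0.01787544787579432
```

View pics/w9c.png

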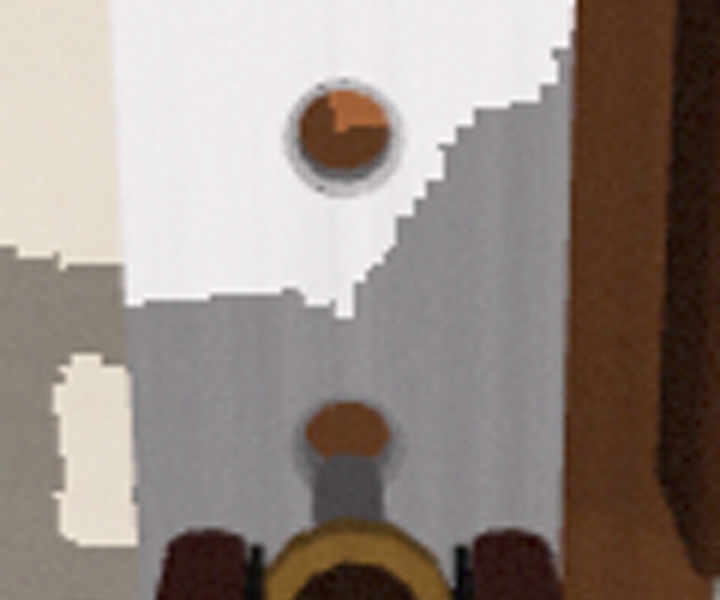

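```bash
python3 - <<'E'
from h import *
cal((220,150),6,[(343,135),(348,446)],(347,455),.0597)
E
```

```text
hole [ 0.4813 -0.1664  0.054 ]
hole [ 0.5194 -0.1695  0.054 ]
tip near edge [ 0.5182 -0.1695  0.0597]
tip rel TCP (tool) [61.  -1.8 -2.4]
hole rel TCP tool [66.7 -1.7 -1.3]
```

Emit:
jog_arm:
  series:
    - [[1, 0, 0, -1.4, 0, 0, 0], [1, 5, 0, -1.4, 0, 0, 0], [1, 10, 0, -1.4, 0, 0, 0], [1, 15, 0, -1.4, 0, 0, 0], [1, 20, 0, -1.4, 0, 0, 0], [1, 25, 0, -1.4, 0, 0, 0], [1, 30, 0, -1.4, 0, 0, 0], [1, 35, 0, -1.4, 0, 0, 0], [1, 38, 0, -1.4, 0, 0, 0], [1, 38, 0, -1.4, 0, 0, 0]]

```text
t: 19.1
tool_pos: [0.5193, -0.1678, 0.0824]
tcp_rot: [-145.5, 90.0, -151.0]
force: [-0.6, 0.4, -0.9]
grip_width: 0.0183
```

```bash
python3 - <<'E'
from h import *
s=manip.read_state();print(s['tool_pos'],s['force'],s['grip_width'])
im=snap('wrist','w10.png')
cv2.imwrite('pics/w10c.png',cv2.resize(im[150:270,220:340],None,fx=6,fy=6,interpolation=2)[:700])
E
```

```text
[ 0.51925495 -0.1678171   0.08241587] [-0.59508065  0.3953161  -0.88715894] 0.018335845717042956
```

View pics/w10c.png

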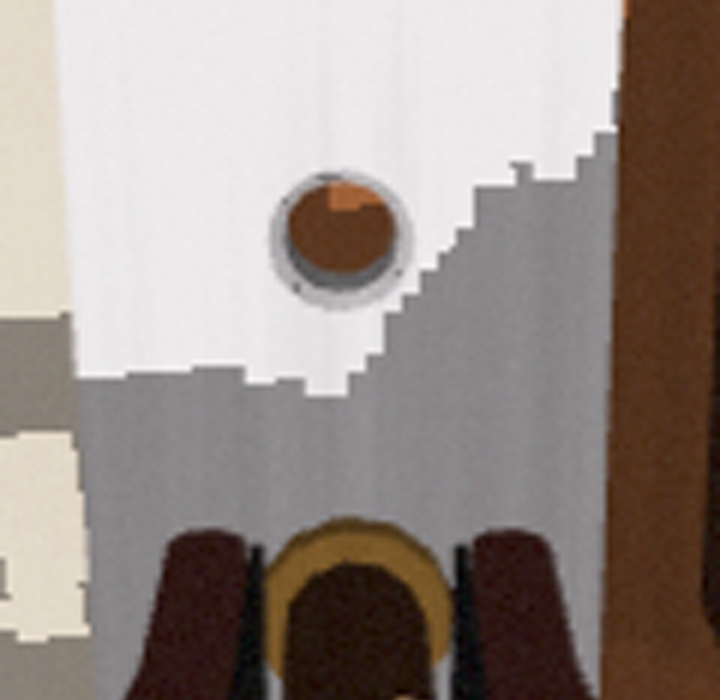

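In the eyelet without force. Lower the rest, open, retreat.

Emit:
jog_arm:
  series:
    - [[1, 2, 0, 0, 0, 0, 0], [0, 2, 0, 0, 0, 0, 0], [0, 2, 0, 0, 0, 0, 0], [0, 2, 0, 0, 0, 0, 0], [0, 2, 0, 0, 0, 0, 0], [0, 2, 0, 0, 0, 0, 0], [0, 2, 0, 0, 0, 0, 0], [0, -20, 0, 0, 0, 0, 0], [0, -60, 0, 0, 0, 0, 0], [0, -118, 0, 0, 0, 0, 0]]

```text
t: 20.4
tool_pos: [0.5185, -0.1675, 0.2008]
tcp_rot: [-170.4, 89.8, -176.0]
force: [1.3, 0.1, 0.7]
grip_width: 0.0876
```

```bash
python3 - <<'E'
from h import *
s=manip.read_state();print(s['tool_pos'],s['force'],s['grip_width'])
im=snap('wrist','w11.png')
cv2.imwrite('pics/w11c.png',cv2.resize(im[60:330,150:380],None,fx=3,fy=3,interpolation=2)[:800])
go([.525,.243,.20],83.3)
E
```

```text
[ 0.51848559 -0.16750235  0.20077371] [1.2952111  0.13035186 0.73098517] 0.08760664441738102
shift [  8.  410.9 -37.3] rot [0.0189 0.0076 0.0009] n rows 6.6
```

View pics/w11c.png

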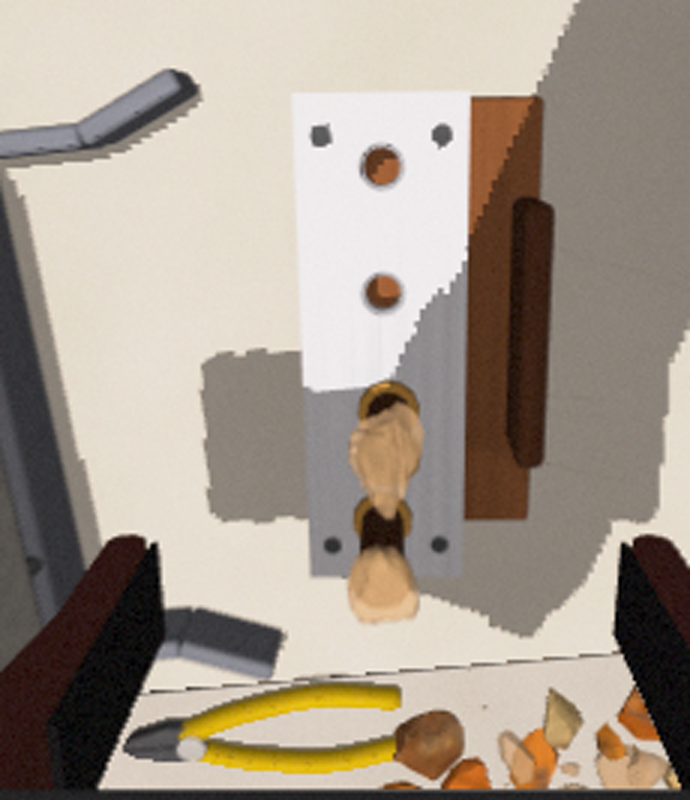

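Emit:
jog_arm:
  series:
    - [[0, 5, 50, -5, 0, 0, 0], [0, 8, 110, -10, 0.005, 0, 0], [0, 8, 170, -15, 0.01, 0, 0], [0, 8, 230, -20, 0.01, 0.005, 0], [0, 8, 290, -26, 0.015, 0.007, 0], [0, 8, 350, -32, 0.019, 0.0075, 0], [0, 8, 400, -37, 0.019, 0.0075, 0], [0, 8, 412, -37, 0.019, 0.0075, 0], [0, 8, 412, -37, 0.019, 0.0075, 0], [0, 8, 412, -37, 0.019, 0.0075, 0]]

```text
t: 21.7
tool_pos: [0.5258, 0.242, 0.2]
tcp_rot: [-78.1, 89.9, -84.9]
force: [-0.2, 1.0, -1.7]
grip_width: 0.0876
```

```bash
python3 - <<'E'
from h import *
im=snap('wrist','w12.png')
cv2.imwrite('pics/w12c.png',cv2.resize(im[100:300,200:360],None,fx=4,fy=4,interpolation=2)[:800])
go([.525,.243,.069],83.3)
E
```

```text
shift [131.1   1.1  -1. ] rot [-0.0029  0.0004  0.0013] n rows 2.1
```

View pics/w12c.png

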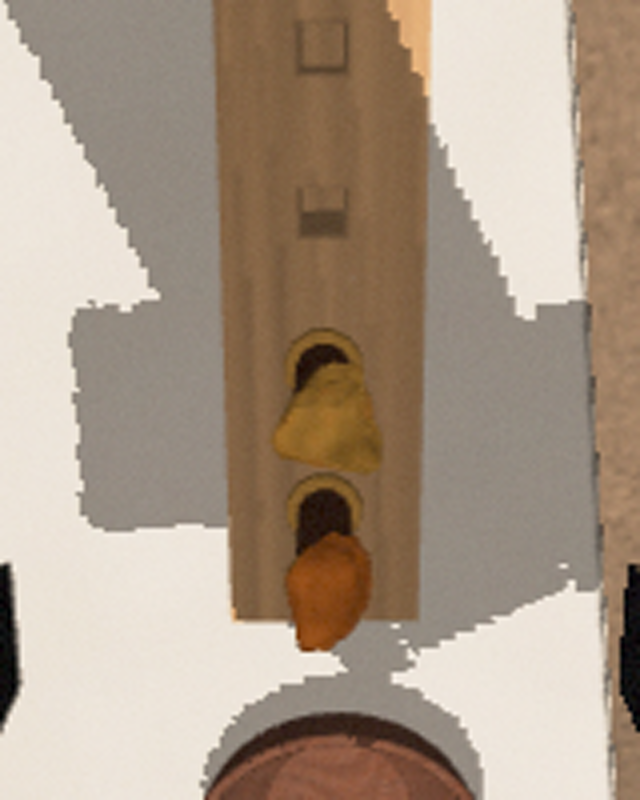

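Emit:
jog_arm:
  series:
    - [[0, 45, 1.3, -1, 0, 0, 0], [0, 90, 1.3, -1, 0, 0, 0], [0, 120, 1.3, -1, 0, 0, 0], [0, 130, 1.3, -1, 0, 0, 0], [1, 130, 1.3, -1, 0, 0, 0], [1, 130, 1.3, -1, 0, 0, 0], [1, 130, 1.3, -1, 0, 0, 0], [1, 130, 1.3, -1, 0, 0, 0], [1, 130, 1.3, -1, 0, 0, 0], [1, 130, 1.3, -1, 0, 0, 0]]

```text
t: 23.0
tool_pos: [0.525, 0.2433, 0.0702]
tcp_rot: [-70.3, 89.9, -77.1]
force: [0.3, 0.0, -0.6]
grip_width: 0.0316
```

Emit:
jog_arm:
  series:
    - [[1, 0, 0, 0, 0, 0, 0], [1, 0, 0, 0, 0, 0, 0], [1, 0, 0, 0, 0, 0, 0], [1, 0, 0, 0, 0, 0, 0], [1, 0, 0, 0, 0, 0, 0], [1, -20, 0, 0, 0, 0, 0], [1, -45, 0, 0, 0, 0, 0], [1, -70, 0, 0, 0, 0, 0], [1, -110, 0, 0, 0, 0, 0], [1, -150, 0, 0, 0, 0, 0]]

```text
t: 24.25
tool_pos: [0.5246, 0.2431, 0.2212]
tcp_rot: [-93.0, 89.9, -99.9]
force: [-0.4, -0.1, -1.5]
grip_width: 0.0214
```

```bash
python3 - <<'E'
from h import *
s=manip.read_state();print(s['tool_pos'],s['force'],s['grip_width'])
im=snap('wrist','w13.png')
cv2.imwrite('pics/w13c.png',cv2.resize(im[100:300,200:360],None,fx=4,fy=4,interpolation=2)[:800])
p,R=tcpR(); print('rod tip',px('wrist',p+R[:,0]*.061),'collar',px('wrist',p+R[:,0]*.025))
go([.4815,-.1663,.155],84.5)
E
```

```text
[0.52462253 0.24314974 0.22115329] [-0.44589796 -0.12856292 -1.46729315] 0.021425896035806614
rod tip [279.92509622 228.57446603] collar [280.0133343  251.85282884]
shift [  70.4 -412.9    3.7] rot [-0.0245  0.0056 -0.0029] n rows 6.7
```

View pics/w13c.png

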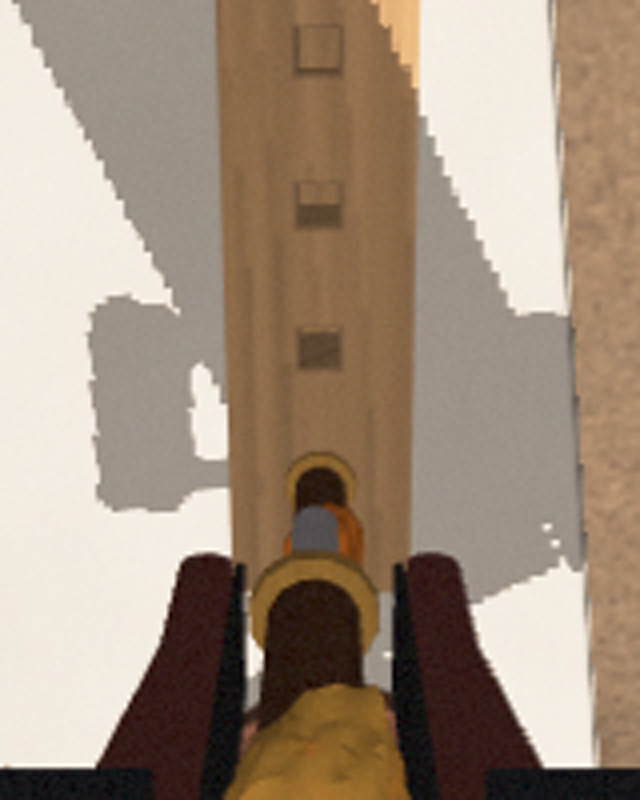

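Emit:
jog_arm:
  series:
    - [[1, 0, -50, 0, 0, 0, 0], [1, 0, -110, 0, 0, 0, 0], [1, 0, -170, 0, -0.01, 0, 0], [1, 0, -230, 1, -0.01, 0, 0], [1, 0, -290, 2, -0.02, 0, 0], [1, 0, -350, 3, -0.025, 0.005, -0.003], [1, 20, -390, 3, -0.025, 0.003, -0.003], [1, 45, -413, 3, -0.025, 0.003, -0.003], [1, 70, -413, 3, -0.025, 0.003, -0.003], [1, 70, -413, 3, -0.025, 0.003, -0.003]]

```text
t: 25.55
tool_pos: [0.4794, -0.1663, 0.154]
tcp_rot: [-168.4, 89.9, -173.9]
force: [-0.1, -0.4, -0.9]
grip_width: 0.0212
```

```bash
python3 - <<'E'
from h import *
s=manip.read_state();print(s['tool_pos'],s['force'],s['grip_width'])
im=snap('wrist','w14.png')
cv2.imwrite('pics/w14c.png',cv2.resize(im[100:300,200:360],None,fx=4,fy=4,interpolation=2)[:800])
go([.4815,-.1663,.120],84.5)
E
```

```text
[ 0.47940112 -0.16630271  0.15398934] [-0.05490612 -0.43087214 -0.92940716] 0.02117159208043624
shift [35.1  0.1  1.2] rot [0.0002 0.0008 0.0003] n rows 0.6
```

View pics/w14c.png

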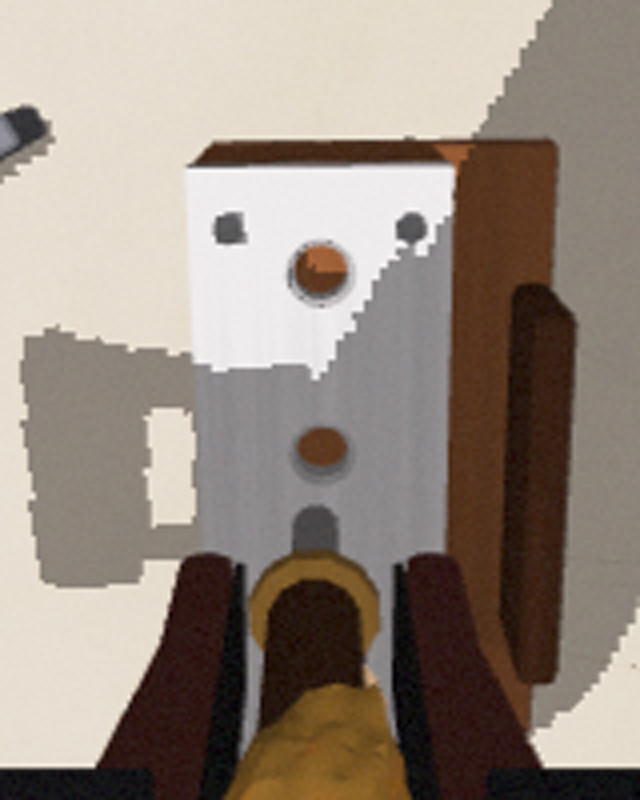

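```bash
python3 - <<'E'
from h import *
cal((200,100),4,[(321,274),(323,455)],(315.5,506),.093)
E
```

```text
hole [ 0.4453 -0.163   0.054 ]
hole [ 0.4834 -0.1662  0.054 ]
tip near edge [ 0.4788 -0.1672  0.093 ]
tip rel TCP (tool) [62.1 -1.  -1.4]
hole rel TCP tool [101.1   0.4   3.1]
```

Emit:
jog_arm:
  series:
    - [[1, 10, 1.4, 1.3, 0, 0, 0], [1, 20, 1.4, 1.3, 0, 0, 0], [1, 30, 1.4, 1.3, 0, 0, 0], [1, 34, 1.4, 1.3, 0, 0, 0], [1, 34, 1.4, 1.3, 0, 0, 0], [1, 34, 1.4, 1.3, 0, 0, 0], [1, 34, 1.4, 1.3, 0, 0, 0], [1, 34, 1.4, 1.3, 0, 0, 0], [1, 34, 1.4, 1.3, 0, 0, 0], [1, 34, 1.4, 1.3, 0, 0, 0]]

```text
t: 26.85
tool_pos: [0.4817, -0.165, 0.1211]
tcp_rot: [-17.1, 89.9, -22.6]
force: [0.9, 0.7, -0.7]
grip_width: 0.0212
```

```bash
python3 - <<'E'
from h import *
s=manip.read_state();print(s['tool_pos'],s['force'],s['grip_width'])
im=snap('wrist','w15.png')
cv2.imwrite('pics/w15c.png',cv2.resize(im[150:270,220:340],None,fx=6,fy=6,interpolation=2)[:600])
E
```

```text
[ 0.48172458 -0.16502821  0.1211482 ] [ 0.86888339  0.74810594 -0.72981177] 0.02115702523366022
```

View pics/w15c.png

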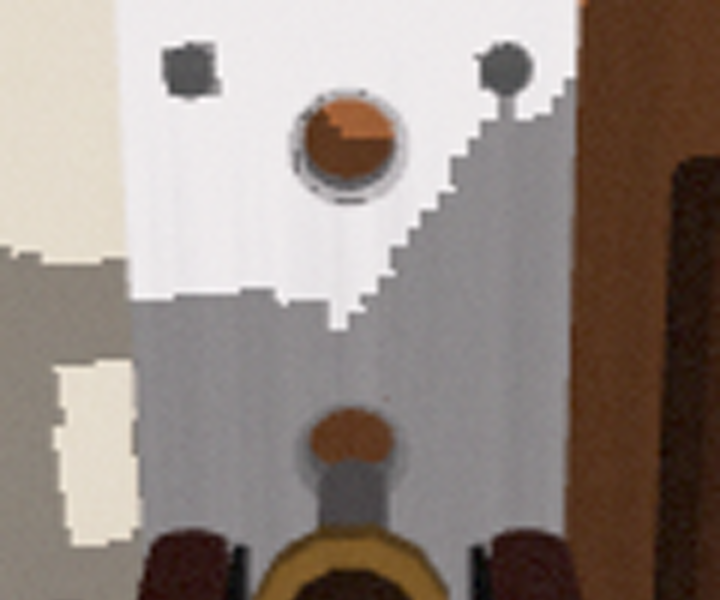

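Emit:
jog_arm:
  series:
    - [[1, 0, 0, -0.9, 0, 0, 0], [1, 5, 0, -0.9, 0, 0, 0], [1, 10, 0, -0.9, 0, 0, 0], [1, 15, 0, -0.9, 0, 0, 0], [1, 20, 0, -0.9, 0, 0, 0], [1, 25, 0, -0.9, 0, 0, 0], [1, 30, 0, -0.9, 0, 0, 0], [1, 35, 0, -0.9, 0, 0, 0], [1, 38.5, 0, -0.9, 0, 0, 0], [1, 38.5, 0, -0.9, 0, 0, 0]]

```text
t: 28.15
tool_pos: [0.4807, -0.1649, 0.0824]
tcp_rot: [-34.9, 90.0, -40.4]
force: [-0.2, -1.0, -0.8]
grip_width: 0.0215
```

```bash
python3 - <<'E'
from h import *
s=manip.read_state();print(s['tool_pos'],s['force'],s['grip_width'])
im=snap('wrist','w16.png')
cv2.imwrite('pics/w16c.png',cv2.resize(im[150:270,220:340],None,fx=6,fy=6,interpolation=2)[:700])
E
```

```text
[ 0.48071003 -0.1649317   0.08238063] [-0.24321476 -1.04358461 -0.80431272] 0.02145814113112017
```

View pics/w16c.png

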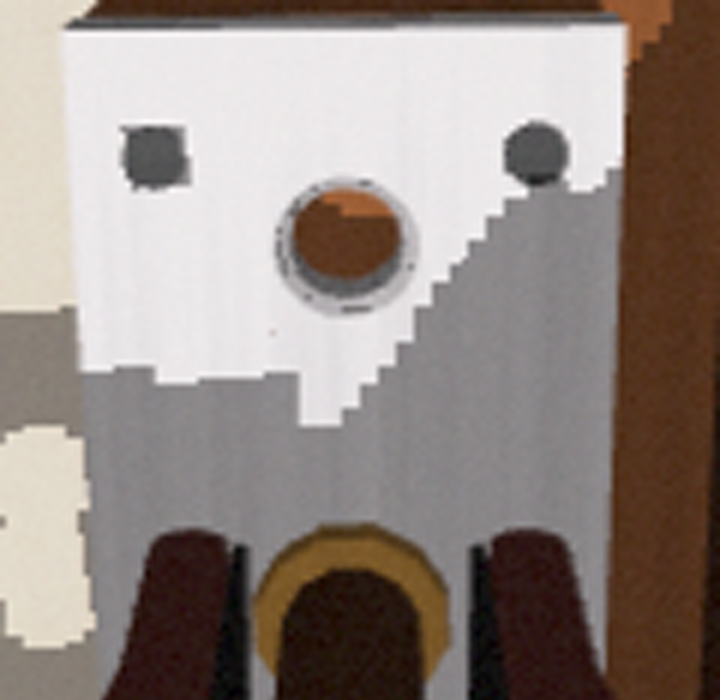

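Emit:
jog_arm:
  series:
    - [[1, 2, 0, 0, 0, 0, 0], [0, 2, 0, 0, 0, 0, 0], [0, 2, 0, 0, 0, 0, 0], [0, 2, 0, 0, 0, 0, 0], [0, 2, 0, 0, 0, 0, 0], [0, 2, 0, 0, 0, 0, 0], [0, 2, 0, 0, 0, 0, 0], [0, -20, 0, 0, 0, 0, 0], [0, -60, 0, 0, 0, 0, 0], [0, -118, 0, 0, 0, 0, 0]]

```text
t: 29.45
tool_pos: [0.4798, -0.1647, 0.2008]
tcp_rot: [-163.3, 89.9, -168.8]
force: [0.5, 0.1, 0.8]
grip_width: 0.0881
```

```bash
python3 - <<'E'
from h import *
s=manip.read_state();print(s['tool_pos'],s['force'],s['grip_width'])
im=snap('wrist','w17.png')
cv2.imwrite('pics/w17c.png',cv2.resize(im[60:330,150:380],None,fx=3,fy=3,interpolation=2)[:800])
go([.563,.2385,.20],83.3)
E
```

```text
[ 0.47979207 -0.16469139  0.20084636] [0.49189866 0.14173234 0.78169946] 0.0880594573839644
shift [  8.1 411.2  40. ] rot [0.0191 0.0078 0.0008] n rows 6.6
```

View pics/w17c.png

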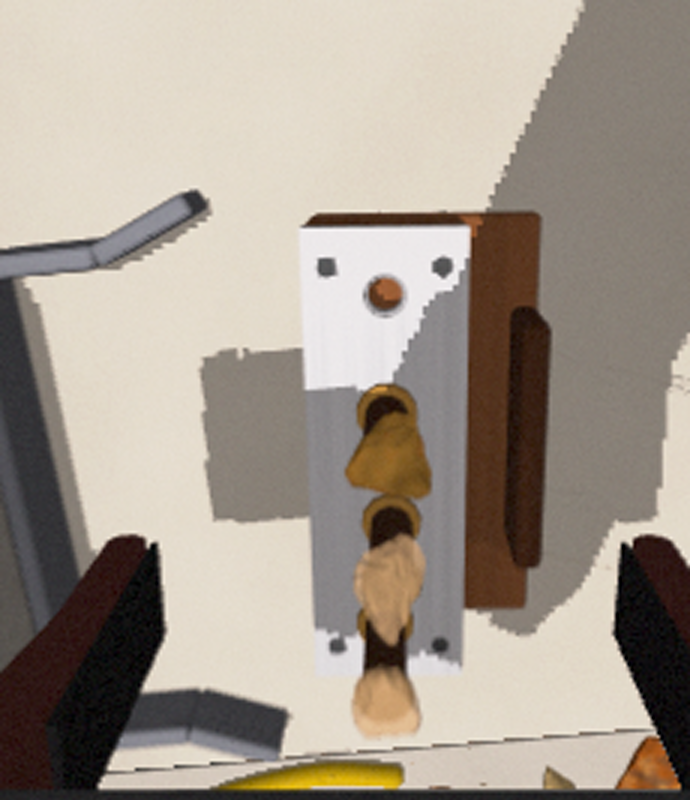

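Three are seated. Now the last stick.

Emit:
jog_arm:
  series:
    - [[0, 5, 50, 5, 0, 0, 0], [0, 8, 110, 10, 0.005, 0, 0], [0, 8, 170, 15, 0.01, 0, 0], [0, 8, 230, 21, 0.01, 0.005, 0], [0, 8, 290, 28, 0.015, 0.007, 0], [0, 8, 350, 34, 0.019, 0.0075, 0], [0, 8, 400, 40, 0.019, 0.0075, 0], [0, 8, 413, 40, 0.019, 0.0075, 0], [0, 8, 413, 40, 0.019, 0.0075, 0], [0, 8, 413, 40, 0.019, 0.0075, 0]]

```text
t: 30.75
tool_pos: [0.5634, 0.2379, 0.2003]
tcp_rot: [-78.3, 89.9, -85.1]
force: [0.0, 0.4, 0.2]
grip_width: 0.0882
```

```bash
python3 - <<'E'
from h import *
im=snap('wrist','w18.png')
cv2.imwrite('pics/w18c.png',cv2.resize(im[100:300,200:360],None,fx=4,fy=4,interpolation=2)[:800])
go([.563,.2385,.069],83.3)
E
```

```text
shift [131.4   0.6  -0.6] rot [-0.0029  0.0005  0.0013] n rows 2.1
```

View pics/w18c.png

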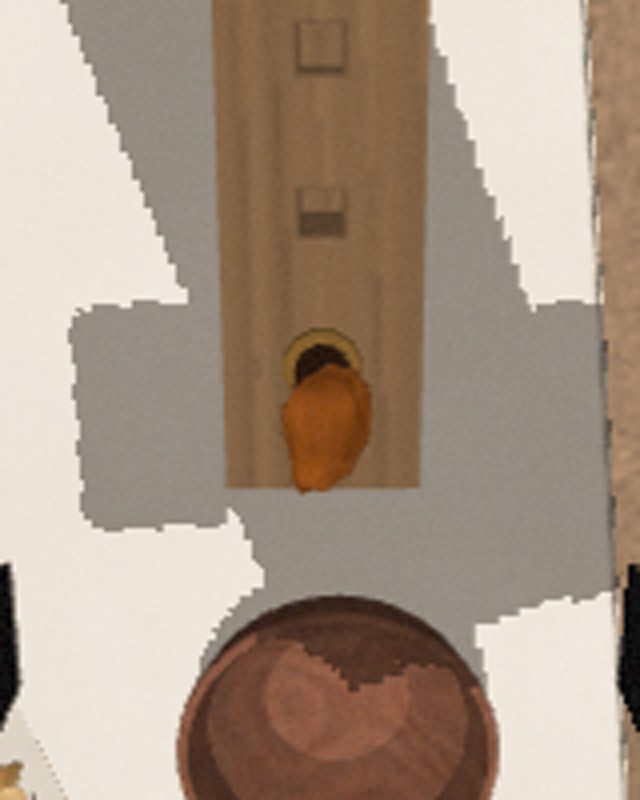

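Emit:
jog_arm:
  series:
    - [[0, 45, 0.8, -0.5, 0, 0, 0], [0, 90, 0.8, -0.5, 0, 0, 0], [0, 120, 0.8, -0.5, 0, 0, 0], [0, 130, 0.8, -0.5, 0, 0, 0], [1, 130, 0.8, -0.5, 0, 0, 0], [1, 130, 0.8, -0.5, 0, 0, 0], [1, 130, 0.8, -0.5, 0, 0, 0], [1, 130, 0.8, -0.5, 0, 0, 0], [1, 130, 0.8, -0.5, 0, 0, 0], [1, 130, 0.8, -0.5, 0, 0, 0]]

```text
t: 32.05
tool_pos: [0.5631, 0.2387, 0.0705]
tcp_rot: [-64.3, 89.9, -71.1]
force: [-0.3, 0.3, 0.8]
grip_width: 0.0312
```

Emit:
jog_arm:
  series:
    - [[1, 0, 0, 0, 0, 0, 0], [1, 0, 0, 0, 0, 0, 0], [1, 0, 0, 0, 0, 0, 0], [1, 0, 0, 0, 0, 0, 0], [1, 0, 0, 0, 0, 0, 0], [1, -20, 0, 0, 0, 0, 0], [1, -45, 0, 0, 0, 0, 0], [1, -70, 0, 0, 0, 0, 0], [1, -110, 0, 0, 0, 0, 0], [1, -150, 0, 0, 0, 0, 0]]

```text
t: 33.3
tool_pos: [0.5629, 0.2389, 0.2229]
tcp_rot: [-34.6, 89.9, -41.5]
force: [1.6, 0.6, -0.3]
grip_width: 0.0172
```

```bash
python3 - <<'E'
from h import *
s=manip.read_state();print(s['tool_pos'],s['force'],s['grip_width'])
im=snap('wrist','w19.png')
cv2.imwrite('pics/w19c.png',cv2.resize(im[100:300,200:360],None,fx=4,fy=4,interpolation=2)[:800])
go([.4437,-.1628,.155],84.5)
E
```

```text
[0.56290896 0.23889151 0.22294342] [ 1.5918662   0.57018399 -0.25271218] 0.0171686825592501
shift [  71.5 -414.2  -73. ] rot [-0.0244  0.007  -0.0038] n rows 6.8
```

View pics/w19c.png

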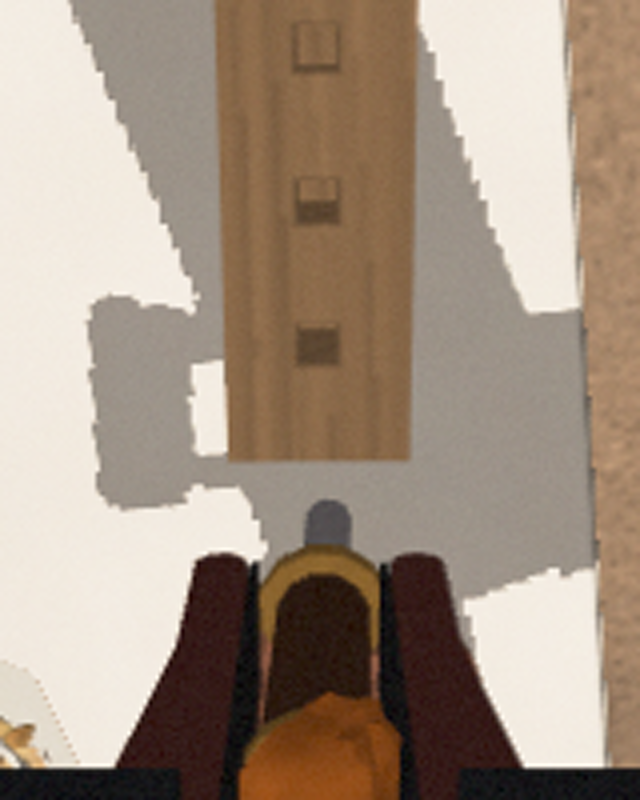

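Emit:
jog_arm:
  series:
    - [[1, 0, -50, -10, 0, 0, 0], [1, 0, -110, -20, 0, 0, 0], [1, 0, -170, -30, -0.01, 0, 0], [1, 0, -230, -40, -0.01, 0, 0], [1, 0, -290, -55, -0.02, 0, 0], [1, 0, -350, -65, -0.024, 0.004, -0.003], [1, 20, -390, -73, -0.024, 0.004, -0.003], [1, 45, -415, -73, -0.024, 0.004, -0.003], [1, 71, -415, -73, -0.024, 0.004, -0.003], [1, 71, -415, -73, -0.024, 0.004, -0.003]]

```text
t: 34.6
tool_pos: [0.4427, -0.1635, 0.155]
tcp_rot: [53.3, 89.9, 47.7]
force: [0.9, -0.0, -0.7]
grip_width: 0.0175
```

```bash
python3 - <<'E'
from h import *
s=manip.read_state();print(s['tool_pos'],s['force'],s['grip_width'])
im=snap('wrist','w20.png')
cv2.imwrite('pics/w20c.png',cv2.resize(im[100:300,200:360],None,fx=4,fy=4,interpolation=2)[:800])
go([.4437,-.1628,.120],84.5)
E
```

```text
[ 0.44265918 -0.16351691  0.15503744] [ 0.91576797 -0.0216086  -0.72414493] 0.017474310740565536
shift [36.   0.8  0.1] rot [-0.0008  0.0024 -0.0009] n rows 0.6
```

View pics/w20c.png

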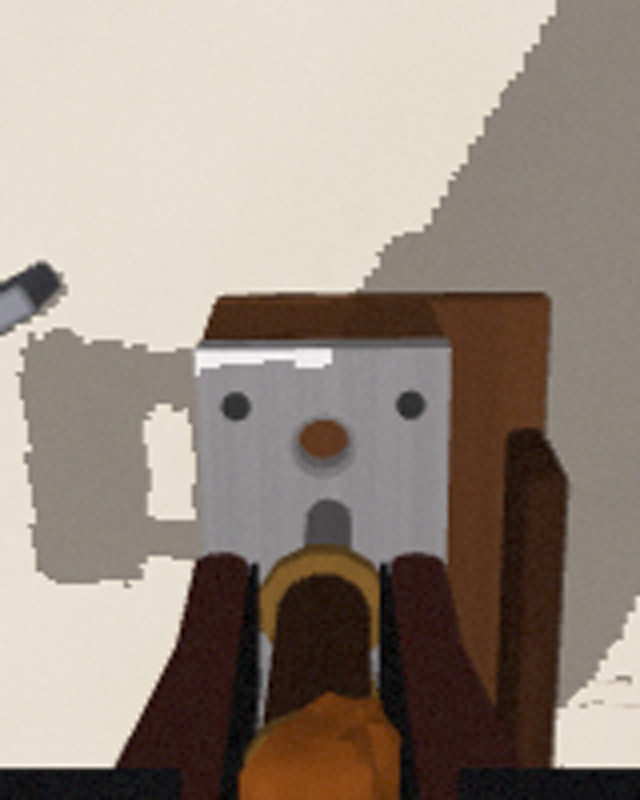

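```bash
python3 - <<'E'
from h import *
cal((200,100),4,[(324,446)],(328,500),.094)
E
```

```text
hole [ 0.4451 -0.163   0.054 ]
tip near edge [ 0.4411 -0.1621  0.094 ]
tip rel TCP (tool) [61.9  1.2 -2.6]
hole rel TCP tool [102.    0.7   1.4]
```

Emit:
jog_arm:
  series:
    - [[1, 10, -0.5, 0.3, 0, 0, 0], [1, 20, -0.5, 0.3, 0, 0, 0], [1, 30, -0.5, 0.3, 0, 0, 0], [1, 34, -0.5, 0.3, 0, 0, 0], [1, 34, -0.5, 0.3, 0, 0, 0], [1, 34, -0.5, 0.3, 0, 0, 0], [1, 34, -0.5, 0.3, 0, 0, 0], [1, 34, -0.5, 0.3, 0, 0, 0], [1, 34, -0.5, 0.3, 0, 0, 0], [1, 34, -0.5, 0.3, 0, 0, 0]]

```text
t: 35.9
tool_pos: [0.4438, -0.164, 0.122]
tcp_rot: [20.1, 89.9, 14.6]
force: [-0.1, 0.2, -0.0]
grip_width: 0.0173
```

```bash
python3 - <<'E'
from h import *
s=manip.read_state();print(s['tool_pos'],s['force'],s['grip_width'])
im=snap('wrist','w21.png')
cv2.imwrite('pics/w21c.png',cv2.resize(im[150:270,220:340],None,fx=6,fy=6,interpolation=2)[:600])
E
```

```text
[ 0.44378751 -0.16404812  0.12197648] [-0.14722255  0.24139816 -0.01583334] 0.017282749524876972
```

View pics/w21c.png

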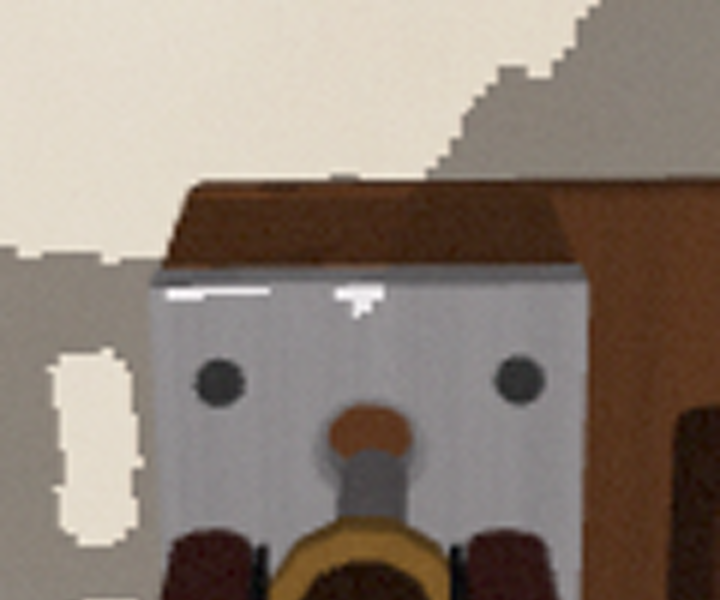

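Emit:
jog_arm:
  series:
    - [[1, 0, -0.3, -0.3, 0, 0, 0], [1, 5, -0.3, -0.3, 0, 0, 0], [1, 10, -0.3, -0.3, 0, 0, 0], [1, 15, -0.3, -0.3, 0, 0, 0], [1, 20, -0.3, -0.3, 0, 0, 0], [1, 25, -0.3, -0.3, 0, 0, 0], [1, 30, -0.3, -0.3, 0, 0, 0], [1, 35, -0.3, -0.3, 0, 0, 0], [1, 39, -0.3, -0.3, 0, 0, 0], [1, 39, -0.3, -0.3, 0, 0, 0]]

```text
t: 37.2
tool_pos: [0.4434, -0.1643, 0.0827]
tcp_rot: [24.8, 89.9, 19.3]
force: [-0.6, 0.7, -0.9]
grip_width: 0.0174
```

```bash
python3 - <<'E'
from h import *
s=manip.read_state();print(s['tool_pos'],s['force'],s['grip_width'])
im=snap('wrist','w22.png')
cv2.imwrite('pics/w22c.png',cv2.resize(im[150:270,220:340],None,fx=6,fy=6,interpolation=2)[:700])
E
```

```text
[ 0.44336265 -0.16428295  0.08268159] [-0.62519331  0.67577552 -0.91705827] 0.01742514671117994
```

View pics/w22c.png

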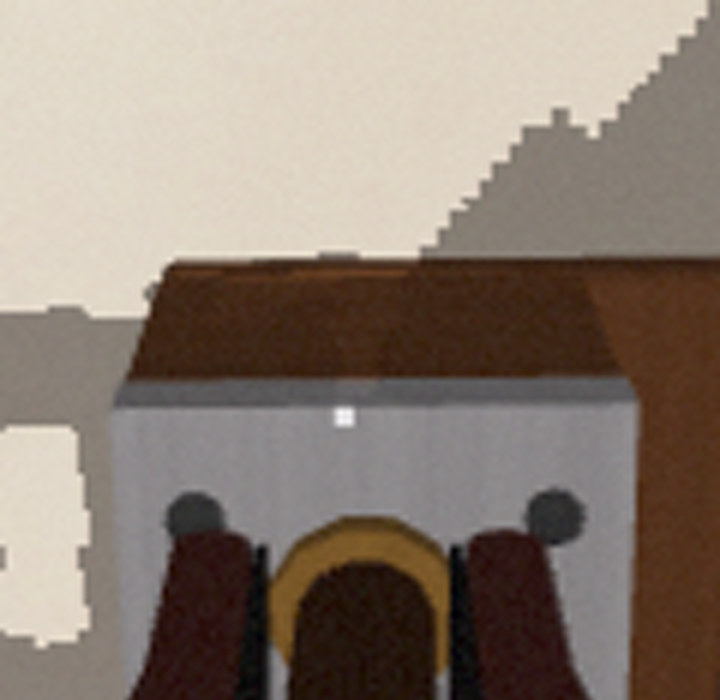

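Emit:
jog_arm:
  series:
    - [[1, 2, 0, 0, 0, 0, 0], [0, 2, 0, 0, 0, 0, 0], [0, 2, 0, 0, 0, 0, 0], [0, 2, 0, 0, 0, 0, 0], [0, 2, 0, 0, 0, 0, 0], [0, 2, 0, 0, 0, 0, 0], [0, 2, 0, 0, 0, 0, 0], [0, -20, 0, 0, 0, 0, 0], [0, -60, 0, 0, 0, 0, 0], [0, -118, 0, 0, 0, 0, 0]]

```text
t: 38.5
tool_pos: [0.4423, -0.1642, 0.2012]
tcp_rot: [163.6, 90.0, 158.0]
force: [1.8, 0.5, 0.3]
grip_width: 0.0878
```

Emit:
jog_arm:
  series:
    - [[0, -40, 40, -10, 0, 0, 0], [0, -100, 90, -20, 0, 0, 0], [0, -130, 120, -20, 0, 0, 0], [0, -130, 120, -20, 0, 0, 0], [0, -130, 120, -20, 0, 0, 0], [0, -130, 120, -20, 0, 0, 0], [0, -130, 120, -20, 0, 0, 0], [0, -130, 120, -20, 0, 0, 0], [0, -130, 120, -20, 0, 0, 0], [0, -130, 120, -20, 0, 0, 0]]

```text
t: 39.75
tool_pos: [0.4341, -0.0429, 0.3312]
tcp_rot: [173.0, 89.9, 167.4]
force: [0.5, 0.1, -0.1]
grip_width: 0.0876
```

```bash
python3 - <<'E'
from h import *
s=manip.read_state();print(s['tool_pos'],s['force'],s['grip_width'])
im=snap('wrist','w23.png')
im=snap('top','t23.png');cv2.imwrite('pics/t23c.png',cv2.resize(im[170:310,260:420],None,fx=4,fy=4,interpolation=2))
im=snap('side','s23.png');cv2.imwrite('pics/s23c.png',cv2.resize(im[130:230,260:390],None,fx=5,fy=5,interpolation=2))
for n in ('wrist','side','top'):
  for l in ['stand','stand_bar','stand_back','dock_fence','stick0_collar']:
    for d in manip.tip_of(n,l)[:4]: print(n,l,round(d['conf'],2),w(n,d['location']).round(4))
E
```

```text
[ 0.43410446 -0.0429358   0.33122549] [ 0.47375303  0.13527974 -0.0636435 ] 0.08755355539077886
wrist stand 0.64 [0.5044 0.2434 0.0021]
wrist stand 0.62 [ 0.5027 -0.165  -0.0032]
wrist stand_bar 0.74 [ 0.5059 -0.1125  0.021 ]
wrist stand_back 0.26 [ 0.4988 -0.1689 -0.0027]
wrist dock_fence 0.91 [ 5.208e-01 -3.011e-01 -3.000e-04]
wrist dock_fence 0.68 [ 0.5216 -0.1692  0.0529]
wrist stick0_collar 0.63 [ 0.4865 -0.167   0.0564]
wrist stick0_collar 0.62 [ 0.5219 -0.3035 -0.0009]
side stand 0.78 [ 0.4989 -0.1641  0.0053]
side stand_back 0.64 [ 0.4963 -0.1936 -0.0022]
side dock_fence 0.6 [ 0.5191 -0.2941  0.0033]
side stick0_collar 0.51 [ 0.4835 -0.1669  0.0558]
side stick0_collar 0.15 [ 0.4416 -0.1707  0.081 ]
top stand 0.58 [ 5.015e-01 -1.645e-01  3.000e-04]
top dock_fence 0.92 [ 0.517  -0.3002  0.0008]
top stick0_collar 0.54 [ 0.5009 -0.1678  0.0006]
```

View pics/w23.png

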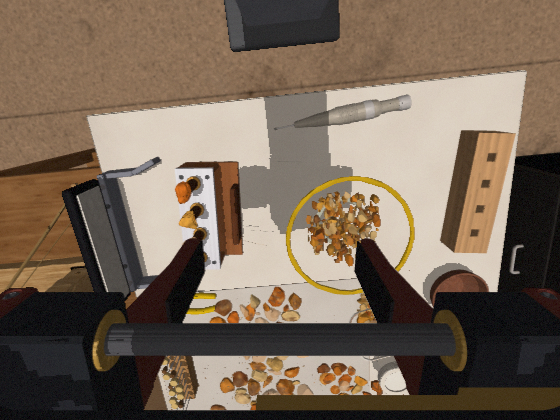

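View pics/t23c.png

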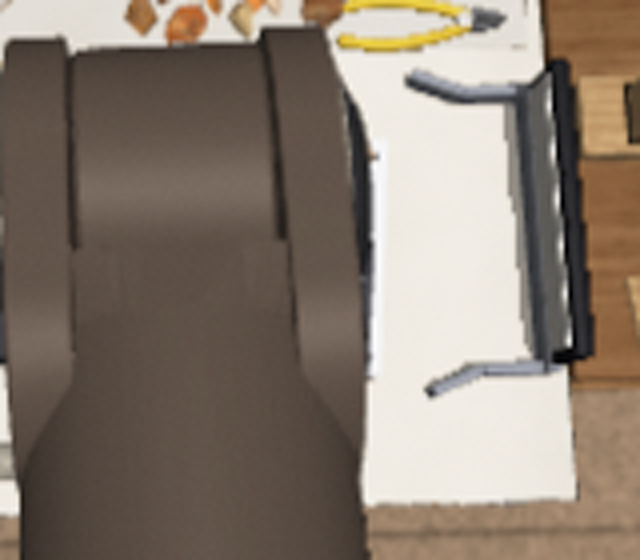

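View pics/s23c.png

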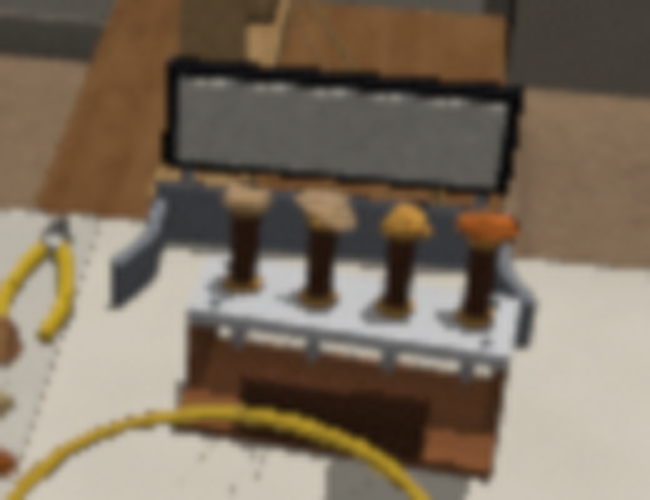

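```bash
python3 - <<'E'
import cv2
im=cv2.imread('pics/w23.png')
cv2.imwrite('pics/w23c.png',cv2.resize(im[145:305,60:260],None,fx=4,fy=4,interpolation=2)[:600])
im=cv2.imread('pics/top0.png');cv2.imwrite('pics/t0d.png',cv2.resize(im[170:290,330:420],None,fx=5,fy=5,interpolation=2))
E
```

View pics/w23c.png

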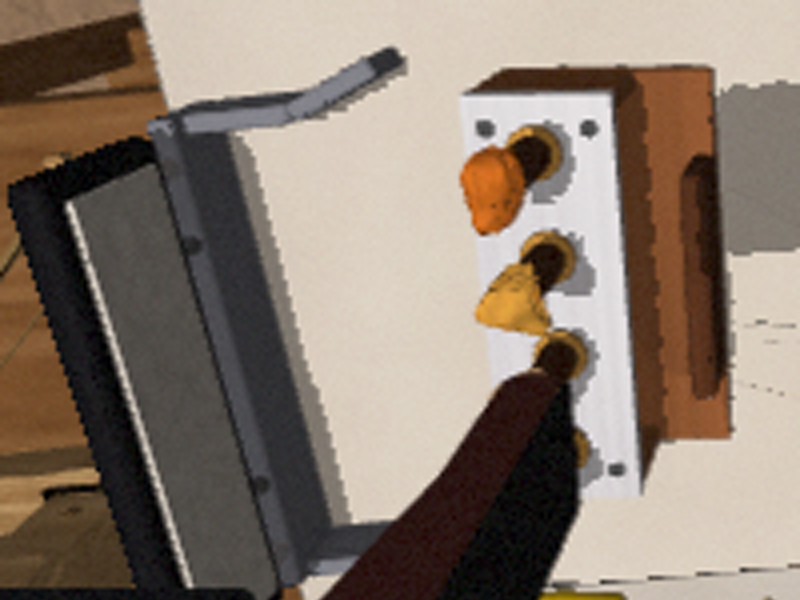

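View pics/t0d.png

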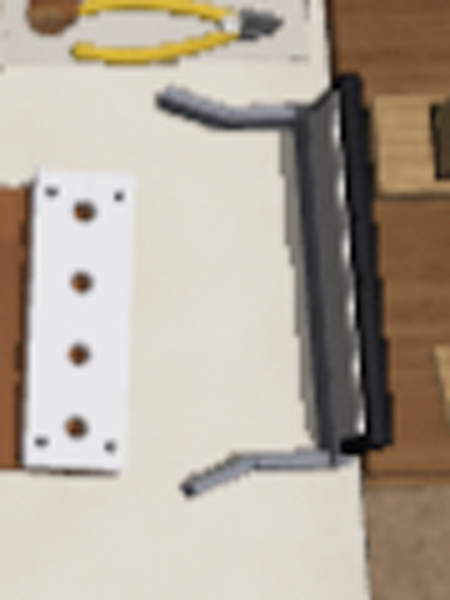

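```bash
python3 - <<'E'
from h import *
def P(u,v,z): return ray('wrist',60+(u+.5)/4-.5,145+(v+.5)/4-.5,z)
a,b=P(232,140,0),P(328,520,0); print('fence base',a.round(4),b.round(4),np.degrees(np.arctan2(*(a-b)[[1,0]])))
a2,b2=P(160,128,.05),P(290,575,.05); 
print('guide near: fence end',P(185,128,.03).round(4),'bend',P(297,118,.03).round(4),P(290,98,.03).round(4),'tip',P(405,62,.03).round(4), 'far inner bend?',P(385,525,.03).round(4),P(330,535,.03).round(4))
print('deck corners',[P(*q,.054).round(4) for q in [(462,94),(612,92),(640,494)]])
print('foot', [P(*q,.0).round(4) for q in [(712,68),(730,438)]])
def T(u,v,z): return ray('top',330+(u+.5)/5-.5,170+(v+.5)/5-.5,z)
print('top fence top-edge?',[T(*q,z).round(4) for q,z in [((302,112),.03),((325,455),.03),((160,97),.03),((187,490),.03),((222,120),.03),((245,460),.03)]])
E
```

```text
fence base [ 0.4393 -0.2979  0.    ] [ 0.6085 -0.2994  0.    ] 179.4890376598657
guide near: fence end [ 0.4276 -0.2972  0.03  ] bend [ 0.4279 -0.2556  0.03  ] [ 0.4204 -0.2564  0.03  ] tip [ 0.4114 -0.2121  0.03  ] far inner bend? [ 0.5966 -0.2602  0.03  ] [ 0.599  -0.2835  0.03  ]
deck corners [array([ 0.4208, -0.1855,  0.054 ]), array([ 0.4251, -0.1342,  0.054 ]), array([ 0.5794, -0.1486,  0.054 ])]
foot [array([ 0.4292, -0.1072,  0.    ]), array([ 0.5862, -0.1212,  0.    ])]
top fence top-edge? [array([ 0.6132, -0.2975,  0.03  ]), array([ 0.428 , -0.2964,  0.03  ]), array([ 0.6237, -0.2213,  0.03  ]), array([ 0.4115, -0.2231,  0.03  ]), array([ 0.6099, -0.254 ,  0.03  ]), array([ 0.4264, -0.2544,  0.03  ])]
```

```bash
python3 - <<'E'
from h import *
print(manip.read_state()['joints'].round(1))
p,R=tcpR()
def go2(pos,ya,tilt):
    a=np.radians(ya); y=np.array([np.cos(a),np.sin(a),0]); x=np.array([0,0,-1.]); M=np.stack([x,y,np.cross(x,y)],1)@Ro.from_rotvec([0,np.radians(tilt),0]).as_matrix()
    print('x axis',M[:,0].round(3),'z',M[:,2].round(3),'shift',(R.T@(np.array(pos)-p)*1000).round(1),'rot',Ro.from_matrix(R.T@M).as_rotvec().round(4))
go2([.505,-.06,.25],-5.1,0)
E
```

```text
[-38.5  -1.7  37.7 110.1   1.1  71.3  83.3]
x axis [ 0.  0. -1.] z [-0.089 -0.996  0.   ] shift [ 81.2 -10.2  72.3] rot [ 1.5628e+00 -9.0000e-04  6.0000e-04]
```

Emit:
jog_arm:
  series:
    - [[0.2, 0, 0, 20, 0.17, 0, 0], [0.3, 0, 0, 40, 0.35, 0, 0], [0.4, 0, -5, 60, 0.52, 0, 0], [0.43, 0, -10, 72, 0.7, 0, 0], [0.43, 0, -10, 72, 0.87, 0, 0], [0.43, 20, -10, 72, 1.05, 0, 0], [0.43, 40, -10, 72, 1.22, 0, 0], [0.43, 60, -10, 72, 1.4, 0, 0], [0.43, 80, -10, 72, 1.56, 0, 0], [0.43, 80, -10, 72, 1.56, 0, 0]]

```text
t: 41.9
tool_pos: [0.504, -0.0595, 0.2502]
tcp_rot: [-76.4, 89.8, -171.3]
force: [0.4, 0.3, 0.0]
grip_width: 0.05
```

```bash
cat >> h.py <<'E'
def go2(pos,ya,tilt):
    p,R=tcpR()
    a=np.radians(ya); y=np.array([np.cos(a),np.sin(a),0]); x=np.array([0,0,-1.]); M=np.stack([x,y,np.cross(x,y)],1)@Ro.from_rotvec([0,np.radians(tilt),0]).as_matrix()
    print('x axis',M[:,0].round(3),'shift',(R.T@(np.array(pos)-p)*1000).round(1),'rot',Ro.from_matrix(R.T@M).as_rotvec().round(4))
E
python3 - <<'E'
from h import *
s=manip.read_state();print(s['joints'].round(1),s['tool_pos'],s['grip_width'])
im=snap('wrist','w24.png')
go2([.505,-.085,.10],-5.1,8);go2([.505,-.085,.10],-5.1,-8)
E
```

```text
[-39.2  14.6  49.2 109.1 -12.4  62.   10.1] [ 0.50398215 -0.05953887  0.25017423] 0.0499910192971159
x axis [ 0.012  0.139 -0.99 ] shift [151.1   2.8  25.1] rot [0.0062 0.1402 0.0024]
x axis [-0.012 -0.139 -0.99 ] shift [151.1   2.8  25.1] rot [ 0.0064 -0.1391  0.0015]
```

View pics/w24.png

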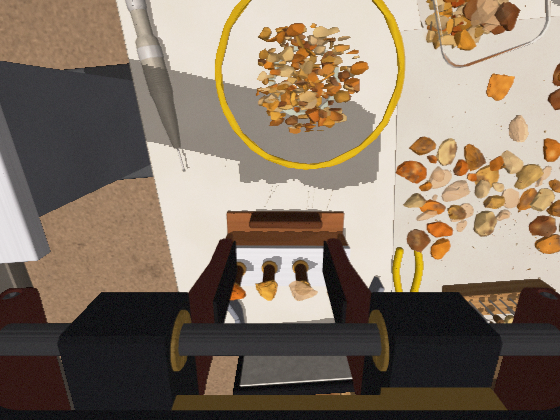

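```bash
python3 - <<'E'
from h import *
im=cv2.imread('pics/w24.png');cv2.imwrite('pics/w24c.png',cv2.resize(im[190:320,190:390],None,fx=4,fy=4,interpolation=2))
c=manip.camera_info('wrist');print((-np.array(c['R']).T@c['t']).round(3))
E
```

```text
[0.512 0.024 0.394]
```

View pics/w24c.png

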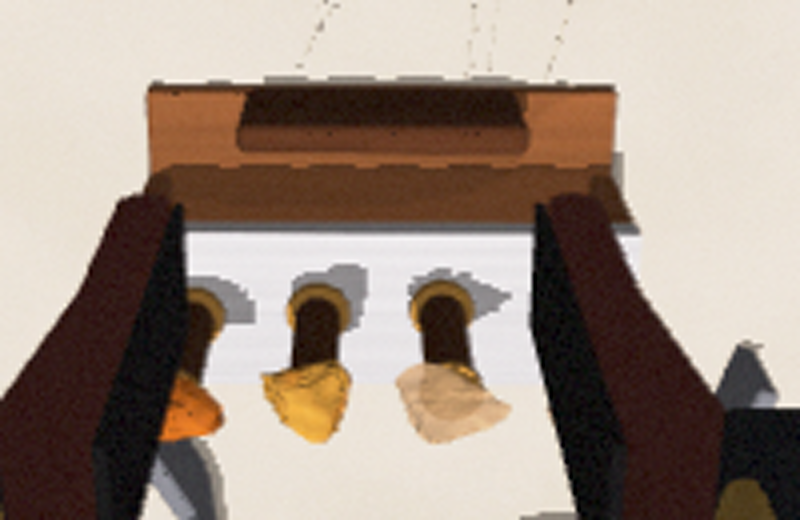

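```bash
python3 - <<'E'
from h import *
def P(u,v,z): return ray('wrist',190+(u+.5)/4-.5,190+(v+.5)/4-.5,z)
print('foot',P(150,86,.005).round(4),P(614,88,.005).round(4))
print('bar base',P(247,91,.006).round(4),P(522,93,.006).round(4),'bar top outer',P(240,125,.04).round(4),P(527,125,.04).round(4))
a,b=P(185,228,.054),P(530,228,.054);print('deck front',a.round(4),b.round(4),np.degrees(np.arctan2(*(b-a)[[1,0]])))
a,b=P(318,298,.056),P(441,298,.056);print('collars near-ish',a,b)
E
```

```text
foot [ 0.4307 -0.1069  0.005 ] [ 0.5839 -0.12    0.005 ]
bar base [ 0.4627 -0.1109  0.006 ] [ 0.5534 -0.119   0.006 ] bar top outer [ 0.4637 -0.1098  0.04  ] [ 0.5508 -0.1169  0.04  ]
deck front [ 0.4454 -0.1361  0.054 ] [ 0.5488 -0.1445  0.054 ] -4.6367265394493975
collars near-ish [ 0.48328416 -0.16180934  0.056     ] [ 0.52064725 -0.16483462  0.056     ]
```

```bash
python3 - <<'E'
from h import *
print(ray('wrist',310,168,.071).round(4))
go2([.507,-.085,.11],-5.1,-8);
E
```

```text
[ 0.5379 -0.0439  0.071 ]
x axis [-0.012 -0.139 -0.99 ] shift [141.1   4.8  24.9] rot [ 0.0064 -0.1391  0.0015]
```

Emit:
jog_arm:
  series:
    - [[0.43, 30, 5, 25, 0.006, -0.05, 0], [0.43, 60, 5, 25, 0.006, -0.1, 0], [0.43, 100, 5, 25, 0.006, -0.139, 0], [0.43, 141, 5, 25, 0.006, -0.139, 0], [0.43, 141, 5, 25, 0.006, -0.139, 0], [0.43, 141, 5, 25, 0.006, -0.139, 0], [0.43, 141, 5, 25, 0.006, -0.139, 0], [0.43, 141, 5, 25, 0.006, -0.139, 0], [0.43, 141, 5, 25, 0.006, -0.139, 0], [0.43, 141, 5, 25, 0.006, -0.139, 0]]

```text
t: 43.2
tool_pos: [0.5073, -0.085, 0.1103]
tcp_rot: [-0.5, 82.0, -95.6]
force: [-0.3, -0.3, -0.9]
grip_width: 0.0505
```

```bash
python3 - <<'E'
from h import *
s=manip.read_state();print(s['joints'].round(1),s['tool_pos'],s['grip_width'],s['force'])
im=snap('wrist','w25.png'); im=snap('side','s25.png');cv2.imwrite('pics/s25c.png',cv2.resize(im[100:260,230:400],None,fx=4,fy=4,interpolation=2)[:600])
go2([.507,-.085,.032],-5.1,-8)
E
```

```text
[-35.4  27.9  44.8 116.8 -16.5  43.7  12.9] [ 0.50729099 -0.08498601  0.11033209] 0.050491179952705446 [-0.34061857 -0.29239037 -0.89279614]
x axis [-0.012 -0.139 -0.99 ] shift [ 77.4  -0.1 -10.9] rot [ 0.0007 -0.0002  0.0015]
```

View pics/w25.png

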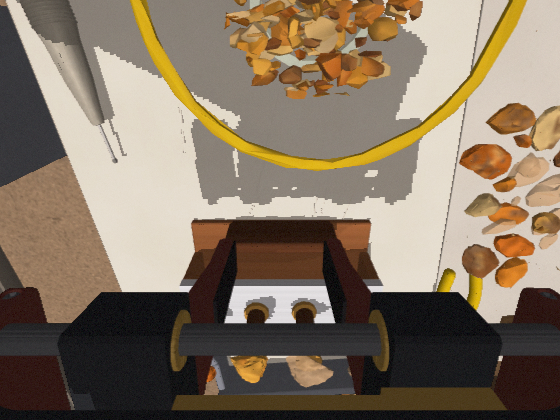

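View pics/s25c.png

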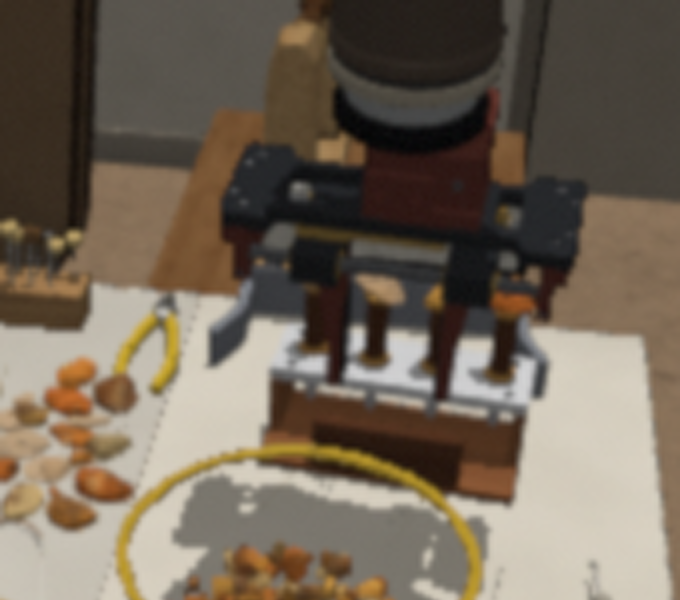

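Emit:
jog_arm:
  series:
    - [[0.43, 15, 0, -2, 0, 0, 0], [0.43, 30, 0, -4.2, 0, 0, 0], [0.43, 45, 0, -6.3, 0, 0, 0], [0.43, 60, 0, -8.5, 0, 0, 0], [0.43, 72, 0, -10.2, 0, 0, 0], [0.43, 77, 0, -11, 0, 0, 0], [0.43, 77, 0, -11, 0, 0, 0], [0.43, 77, 0, -11, 0, 0, 0], [0.43, 77, 0, -11, 0, 0, 0], [0.43, 77, 0, -11, 0, 0, 0]]

```text
t: 44.55
tool_pos: [0.5073, -0.0848, 0.0327]
tcp_rot: [-0.4, 82.0, -95.5]
force: [-0.5, -0.3, 0.3]
grip_width: 0.05
```

```bash
python3 - <<'E'
from h import *
s=manip.read_state();print(s['tool_pos'],s['grip_width'],s['force'])
im=snap('wrist','w26.png'); im=snap('side','s26.png');cv2.imwrite('pics/s26c.png',cv2.resize(im[100:260,230:400],None,fx=4,fy=4,interpolation=2)[:600])
go2([.507,-.098,.032],-5.1,-8)
E
```

```text
[ 0.50730968 -0.08476063  0.03267676] 0.049974920179780134 [-0.50155853 -0.28821326  0.33703314]
x axis [-0.012 -0.139 -0.99 ] shift [ 2.4  1.  13. ] rot [ 0.0007 -0.0003  0.0011]
```

View pics/w26.png

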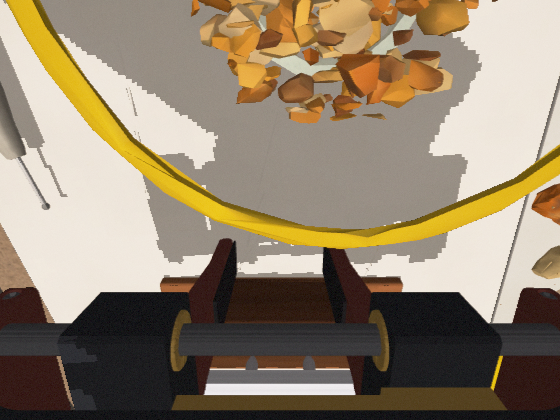

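View pics/s26c.png

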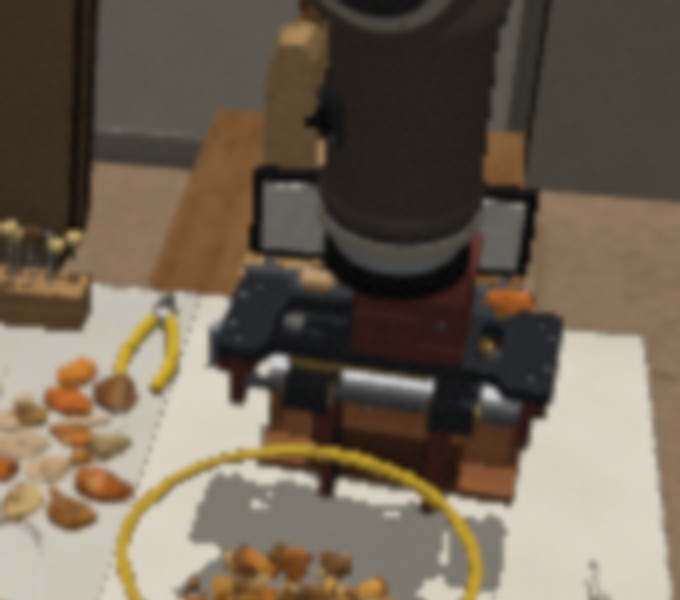

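```bash
python3 - <<'E'
from h import *
for s in (0,.1,.2,.3,.4,.5):
    print(s);go2([.507+.012*s,-.1015-.1045*s,.032],-5.1+5.1*s,-8)
E
```

```text
0
x axis [-0.012 -0.139 -0.99 ] shift [ 2.9  1.3 16.4] rot [ 0.0007 -0.0003  0.0011]
0.1
x axis [-0.011 -0.139 -0.99 ] shift [ 4.3  3.4 26.6] rot [-0.0081 -0.0003  0.0024]
0.2
x axis [-0.01  -0.139 -0.99 ] shift [ 5.7  5.5 36.9] rot [-0.0169 -0.0003  0.0036]
0.3
x axis [-0.009 -0.139 -0.99 ] shift [ 7.1  7.6 47.1] rot [-0.0257 -0.0003  0.0048]
0.4
x axis [-0.007 -0.139 -0.99 ] shift [ 8.6  9.8 57.3] rot [-0.0345 -0.0003  0.0061]
0.5
x axis [-0.006 -0.139 -0.99 ] shift [10.  11.9 67.5] rot [-0.0433 -0.0003  0.0073]
```

Emit:
jog_arm:
  series:
    - [[0.43, 1, 0.5, 6, 0, 0, 0], [0.43, 2, 1, 12, 0, 0, 0], [0.43, 3, 1.3, 16.5, 0, 0, 0.001], [0.43, 3.4, 2, 20, -0.002, 0, 0.001], [0.43, 4, 2.7, 23.5, -0.005, 0, 0.002], [0.43, 4.3, 3.4, 26.5, -0.008, 0, 0.0025], [0.43, 5, 4.4, 32, -0.0125, 0, 0.003], [0.43, 5.7, 5.5, 37, -0.017, 0, 0.0036], [0.43, 6.4, 6.5, 42, -0.021, 0, 0.004], [0.43, 7.1, 7.6, 47, -0.026, 0, 0.005]]

```text
t: 45.9
tool_pos: [0.5103, -0.1316, 0.0319]
tcp_rot: [-0.4, 82.1, -94.0]
force: [-1.3, 5.9, 4.2]
grip_width: 0.0503
```

```bash
python3 - <<'E'
from h import *
s=manip.read_state();print(s['tool_pos'],s['grip_width'],s['force'])
im=snap('wrist','w27.png'); cv2.imwrite('pics/w27c.png',cv2.resize(im[180:420,130:430],None,fx=2.5,fy=2.5))
im=snap('top','t27.png');cv2.imwrite('pics/t27c.png',cv2.resize(im[170:310,290:420],None,fx=4,fy=4,interpolation=2))
for a in (.4,.5,.6,.7,.8):
    print(a);go2([.507+.012*a,-.1015-.1045*a,.032],-5.1+5.1*a,-8)
E
```

```text
[ 0.51026431 -0.1316285   0.03185378] 0.050328474911845056 [-1.28417874  5.9399963   4.19505551]
0.4
x axis [-0.007 -0.139 -0.99 ] shift [ 1.4  2.1 10.5] rot [-0.0087 -0.0013  0.0016]
0.5
x axis [-0.006 -0.139 -0.99 ] shift [ 2.8  4.  20.7] rot [-0.0175 -0.0013  0.0029]
0.6
x axis [-0.005 -0.139 -0.99 ] shift [ 4.2  5.8 31. ] rot [-0.0263 -0.0013  0.0041]
0.7
x axis [-0.004 -0.139 -0.99 ] shift [ 5.7  7.7 41.3] rot [-0.0352 -0.0013  0.0053]
0.8
x axis [-0.002 -0.139 -0.99 ] shift [ 7.1  9.5 51.5] rot [-0.044  -0.0013  0.0066]
```

View pics/w27c.png

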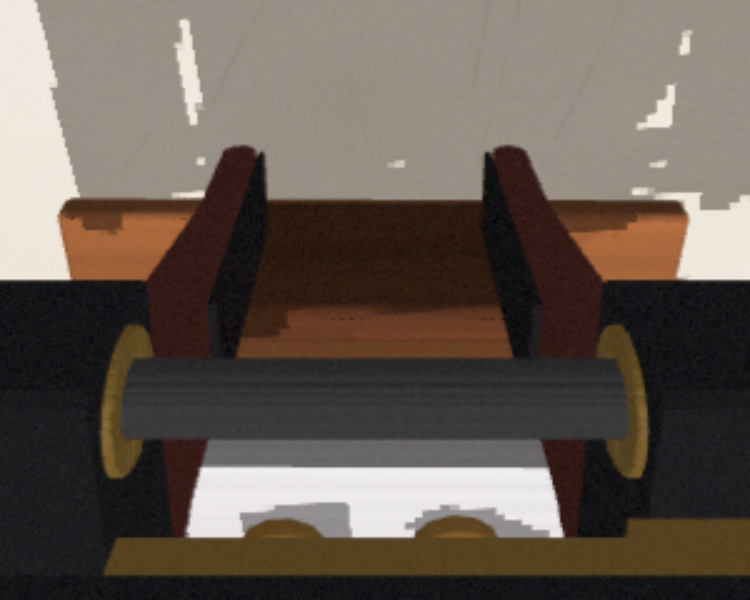

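View pics/t27c.png

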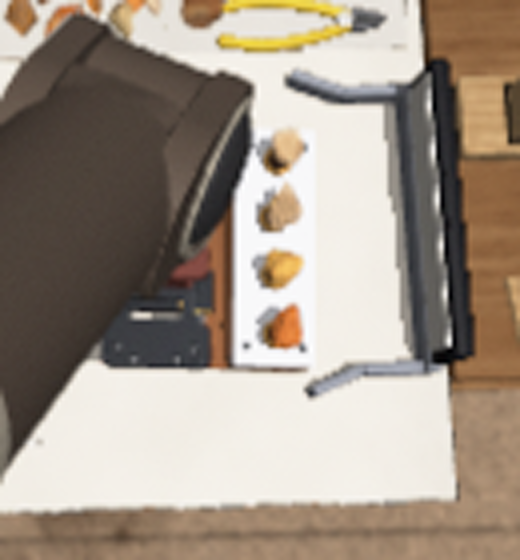

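```bash
python3 - <<'E'
from h import *
def T(u,v,z): return ray('top',290+(u+.5)/4-.5,170+(v+.5)/4-.5,z)
a,b=T(315,130,.054),T(310,367,.054); print(a.round(4),b.round(4),np.degrees(np.arctan2(*(a-b)[[1,0]])),np.linalg.norm(a-b))
E
```

```text
[ 0.5816 -0.233   0.054 ] [ 0.426  -0.2203  0.054 ] -4.681820656878969 0.1561224189354536
```

Emit:
jog_arm:
  series:
    - [[0.43, 0.7, 1.3, 5, -0.005, 0, 0], [0.43, 1.4, 2.6, 10.5, -0.01, 0, 0.001], [0.43, 2.1, 3.9, 15.5, -0.015, 0, 0.002], [0.43, 2.8, 5.2, 20.7, -0.02, 0, 0.003], [0.43, 3.5, 6.4, 26, -0.025, 0, 0.0035], [0.43, 4.2, 7.6, 31, -0.03, 0, 0.004], [0.43, 5, 8.8, 36, -0.036, 0, 0.005], [0.43, 5.7, 10, 41, -0.041, 0, 0.0055], [0.43, 6.4, 11.2, 46, -0.046, 0, 0.006], [0.43, 7, 12, 50, -0.05, 0, 0.0065]]

```text
t: 47.25
tool_pos: [0.5188, -0.1827, 0.0317]
tcp_rot: [-0.8, 82.2, -91.5]
force: [-2.7, 5.9, 4.4]
grip_width: 0.0504
```

```bash
python3 - <<'E'
from h import *
s=manip.read_state();print(s['tool_pos'],s['grip_width'],s['force'],s['tcp_rot'])
im=snap('wrist','w28.png'); cv2.imwrite('pics/w28c.png',cv2.resize(im[180:420,130:430],None,fx=2.5,fy=2.5))
im=snap('top','t28.png');cv2.imwrite('pics/t28c.png',cv2.resize(im[170:310,290:420],None,fx=4,fy=4,interpolation=2))
E
```

```text
[ 0.51881627 -0.18271401  0.03166915] 0.05042831264641286 [-2.65001701  5.94790533  4.39884509] [ -0.84907864  82.17733749 -91.49379494]
```

View pics/w28c.png

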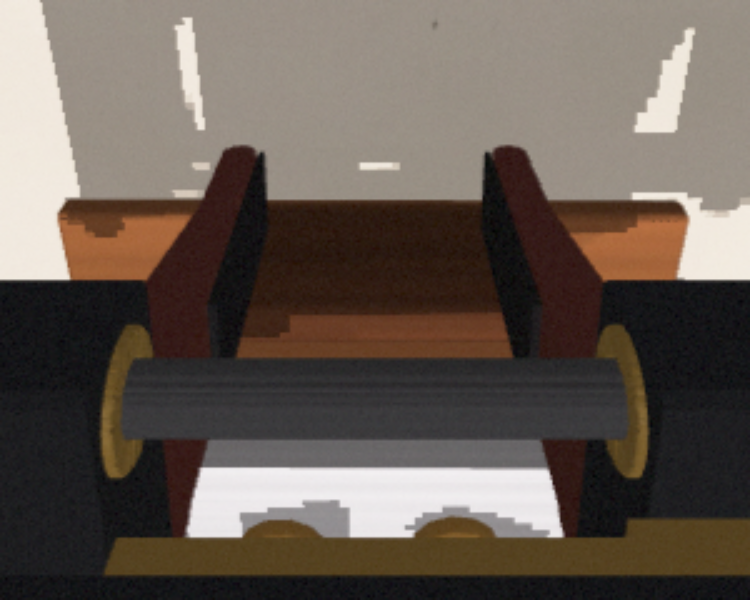

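View pics/t28c.png

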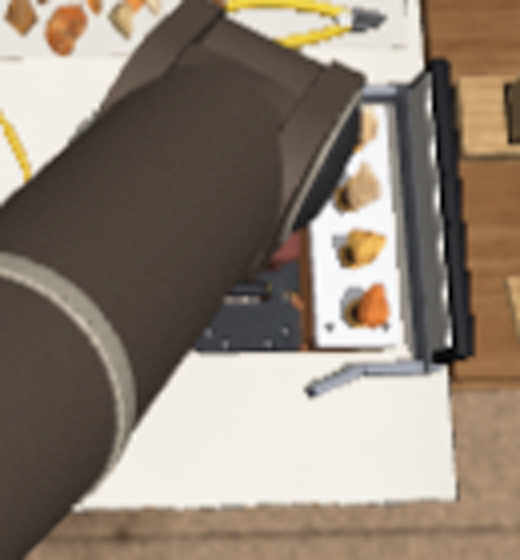

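```bash
python3 - <<'E'
from h import *
def T(u,v,z): return ray('top',290+(u+.5)/4-.5,170+(v+.5)/4-.5,z)
print(T(399,346,.054).round(4),T(318,346,.054).round(4),T(383,108,.054).round(4),'guide',T(370,365,.03).round(4))
a,b=T(388,130,.054),T(399,346,.054); print(a,b)
for d in manip.tip_of('top','stand_back')[:2]+manip.tip_of('top','stand')[:2]: print(w('top',d['location']).round(4),d['conf'])
go2([.5188,-.1987,.032],0,-8)
go2([.5188,-.2067,.032],0,-8)
E
```

```text
[ 0.4381 -0.2782  0.054 ] [ 0.4394 -0.2262  0.054 ] [ 0.5953 -0.2788  0.054 ] guide [ 0.4281 -0.2637  0.03  ]
[ 0.58031084 -0.28102888  0.054     ] [ 0.4380628  -0.27817179  0.054     ]
[ 0.515  -0.251   0.0018] 0.91
[ 0.4579 -0.2508  0.0815] 0.17
x axis [ 0.    -0.139 -0.99 ] shift [ 1.8  0.1 15.2] rot [-0.0116 -0.0018  0.0031]
x axis [ 0.    -0.139 -0.99 ] shift [ 2.9  0.2 23.1] rot [-0.0116 -0.0018  0.0031]
```

Emit:
jog_arm:
  series:
    - [[0.43, 0.2, 0, 2, -0.002, 0, 0], [0.43, 0.5, 0, 4, -0.004, 0, 0.001], [0.43, 0.7, 0, 6, -0.006, 0, 0.001], [0.43, 0.9, 0, 8, -0.008, 0, 0.002], [0.43, 1.2, 0, 10, -0.01, 0, 0.002], [0.43, 1.4, 0, 12, -0.0115, 0, 0.003], [0.43, 1.7, 0, 14, -0.0115, 0, 0.003], [0.43, 1.9, 0, 16, -0.0115, 0, 0.003], [0.43, 2.1, 0, 18, -0.0115, 0, 0.003], [0.43, 2.1, 0, 18, -0.0115, 0, 0.003]]

```text
t: 48.7
tool_pos: [0.5186, -0.2021, 0.0321]
tcp_rot: [-0.0, 82.1, -90.1]
force: [-0.6, 0.5, -1.2]
grip_width: 0.0502
```

```bash
python3 - <<'E'
from h import *
s=manip.read_state();print(s['tool_pos'],s['grip_width'],s['force'],s['tcp_rot'])
im=snap('top','t29.png');cv2.imwrite('pics/t29c.png',cv2.resize(im[170:310,290:420],None,fx=4,fy=4,interpolation=2))
p,R=tcpR();print((R.T@np.array([0,-10,0])).round(2))
E
```

```text
[ 0.51855374 -0.20207162  0.03213911] 0.05024703939363234 [-0.64669877  0.4517252  -1.21983614] [-1.84446800e-02  8.20782878e+01 -9.00555610e+01]
[1.38 0.01 9.9 ]
```

View pics/t29c.png

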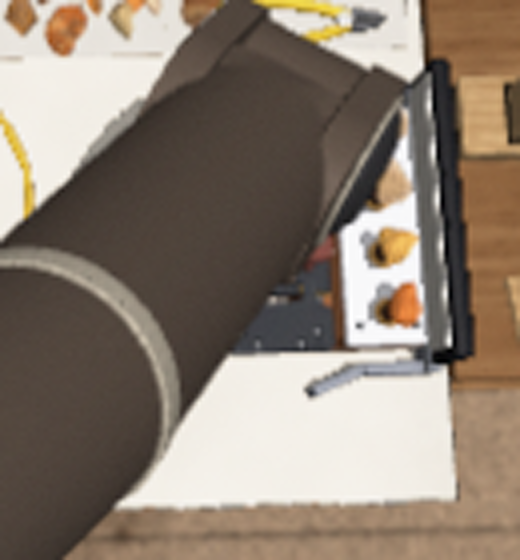

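Emit:
jog_arm:
  series:
    - [[0.43, 0.1, 0, 0.7, 0, 0, 0], [0.43, 0.2, 0, 1.4, 0, 0, 0], [0.43, 0.3, 0, 2, 0, 0, 0], [0.43, 0.4, 0, 2.6, 0, 0, 0], [0.43, 0.4, 0, 3.2, 0, 0, 0], [0.43, 0.5, 0, 3.8, 0, 0, 0], [0.43, 0.6, 0, 4.4, 0, 0, 0], [0.43, 0.7, 0, 5, 0, 0, 0], [0.43, 0.7, 0, 5, 0, 0, 0], [0.43, 0.7, 0, 5, 0, 0, 0]]

```text
t: 50.0
tool_pos: [0.5184, -0.2032, 0.0321]
tcp_rot: [-0.8, 82.4, -90.7]
force: [-3.4, 15.1, 7.1]
grip_width: 0.05
```

```bash
python3 - <<'E'
from h import *
s=manip.read_state();print(s['tool_pos'],s['force'],s['tcp_rot'],s['wrist_torque'])
im=snap('wrist','w30.png'); cv2.imwrite('pics/w30c.png',cv2.resize(im[180:420,130:430],None,fx=2.5,fy=2.5))
im=snap('side','s30.png');cv2.imwrite('pics/s30c.png',cv2.resize(im[110:230,250:400],None,fx=5,fy=5,interpolation=2))
E
```

```text
[ 0.5184004  -0.20324699  0.03205312] [-3.43826198 15.08668088  7.13121474] [ -0.78444236  82.37125764 -90.67081548] [ 3.12731688  0.68821709 -0.07296449]
```

View pics/w30c.png

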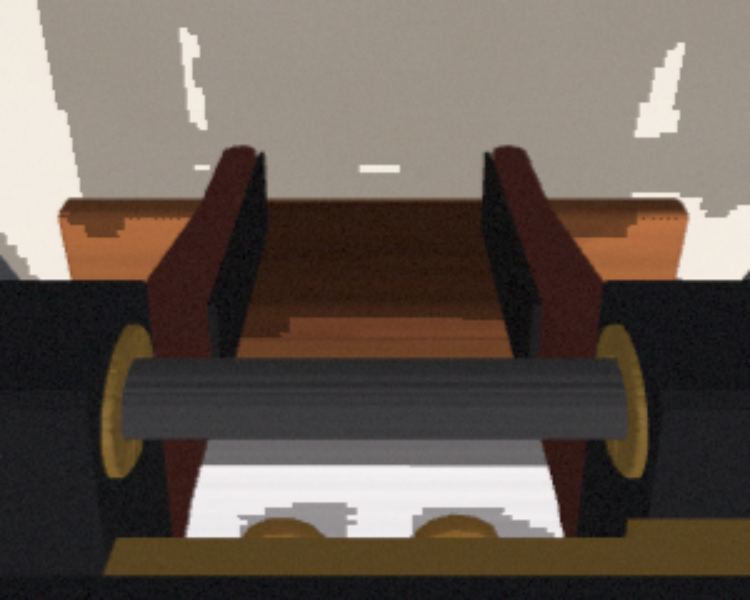

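View pics/s30c.png

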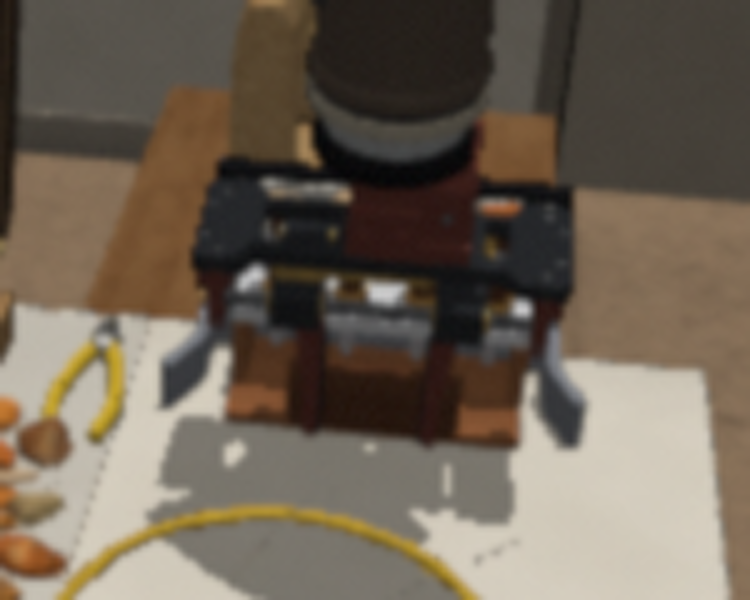

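Emit:
jog_arm:
  series:
    - [[0.43, 0.5, 0, 4.5, 0, 0, 0], [0.43, 0.6, 0, 5, 0, 0, 0], [0.43, 0.7, 0, 5.5, 0, 0, 0], [0.43, 0.8, 0, 6, 0, 0, 0], [0.43, 0.9, 0, 6.5, 0, 0, 0], [0.43, 1, 0, 7, 0, 0, 0], [0.43, 1, 0, 7, 0, 0, 0], [0.43, 1, 0, 7, 0, 0, 0], [0.43, 1, 0, 7, 0, 0, 0], [0.43, 1, 0, 7, 0, 0, 0]]

```text
t: 51.35
tool_pos: [0.5184, -0.2038, 0.0319]
tcp_rot: [-2.1, 82.9, -91.7]
force: [-5.0, 23.3, 15.9]
grip_width: 0.0501
```

Emit:
jog_arm:
  series:
    - [[0.43, 0, 0, -4, 0, 0, 0], [0.43, -0.5, 0, -10, 0, 0, 0], [0.43, -2, 0, -16, 0, 0, 0], [0.43, -3, 0, -24, 0, 0, 0], [0.43, -4, 0, -30, 0, 0, 0], [0.43, -4, 0, -30, 0, 0, 0], [0.43, -40, 0, -32, 0, 0, 0], [0.43, -90, 0, -38, 0, 0, 0], [0.43, -150, 0, -45, 0, 0, 0], [0.43, -190, 0, -50, 0, 0, 0]]

```text
t: 52.6
tool_pos: [0.5191, -0.1306, 0.2166]
tcp_rot: [-1.1, 82.9, -90.8]
force: [0.8, -0.4, 0.1]
grip_width: 0.0502
```

```bash
python3 - <<'E'
from h import *
s=manip.read_state();print(s['tool_pos'],s['force'],s['tcp_rot'])
im=snap('wrist','w31.png')
im=snap('side','s31.png');cv2.imwrite('pics/s31c.png',cv2.resize(im[110:230,250:400],None,fx=5,fy=5,interpolation=2))
for n in ('wrist','side'):
  for l in ['stand','stand_back','dock_fence']:
    for d in manip.tip_of(n,l)[:2]: print(n,l,round(d['conf'],2),w(n,d['location']).round(4))
E
```

```text
[ 0.51914279 -0.13056819  0.21664433] [ 0.76963746 -0.41892186  0.07973243] [ -1.11340911  82.87754708 -90.78515749]
wrist stand 0.63 [ 0.5199 -0.2709 -0.0052]
wrist stand_back 0.77 [ 0.5183 -0.2965 -0.0022]
side stand 0.6 [ 0.5149 -0.267   0.0029]
side stand_back 0.75 [ 0.5186 -0.2981 -0.0028]
side dock_fence 0.98 [ 0.5199 -0.2931 -0.0006]
side dock_fence 0.18 [ 0.5757 -0.2696  0.0817]
```

View pics/w31.png

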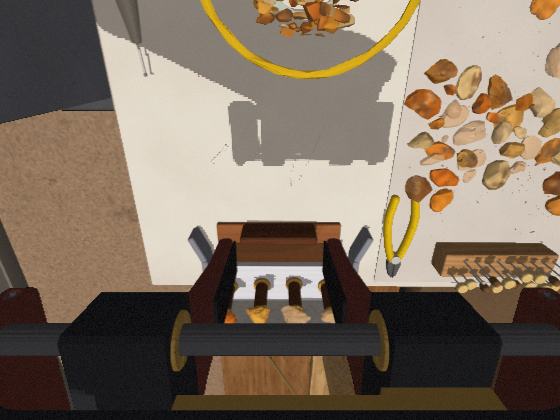

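View pics/s31c.png

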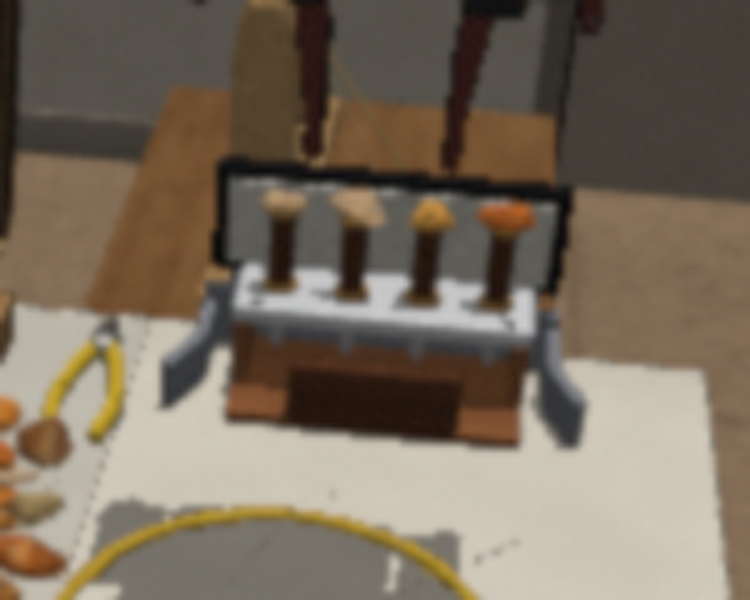

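Emit:
jog_arm:
  series:
    - [[0.43, -30, 0, -40, 0, 0, 0], [0.43, -60, 0, -100, 0, 0, 0], [0.43, -80, 0, -160, 0, 0, 0], [0.43, -80, 0, -220, 0, 0, 0], [0.43, -80, 0, -280, 0, 0, 0], [0.43, -80, 0, -340, 0, 0, 0], [0.43, -80, 0, -380, 0, 0, 0], [0.43, -80, 0, -380, 0, 0, 0], [0.43, -80, 0, -380, 0, 0, 0], [0.43, -80, 0, -380, 0, 0, 0]]

```text
t: 54.25
tool_pos: [0.5166, 0.2542, 0.2452]
tcp_rot: [-3.0, 82.8, -92.9]
force: [-0.7, -0.6, 0.6]
grip_width: 0.0502
```

```bash
python3 - <<'E'
from h import *
s=manip.read_state();print(s['tool_pos'],s['force'])
im=snap('top','t32.png');cv2.imwrite('pics/t32c.png',cv2.resize(im[180:280,340:420],None,fx=6,fy=6,interpolation=2))
for n in ('top',):
  for l in ['stand','stand_back','dock_fence','stand_bar','glue_bottle']:
    for d in manip.tip_of(n,l)[:2]: print(n,l,round(d['conf'],2),w(n,d['location']).round(4))
E
```

```text
[0.51660073 0.254175   0.24522176] [-0.66001403 -0.55590442  0.59801455]
top stand 0.92 [ 0.5149 -0.2754 -0.0011]
top stand 0.65 [ 0.5306 -0.2684  0.0522]
top stand_bar 0.87 [ 0.5165 -0.2187  0.0193]
top stand_bar 0.24 [0.7546 0.2176 0.002 ]
top glue_bottle 0.56 [ 7.521e-01  2.181e-01 -2.000e-04]
```

View pics/t32c.png

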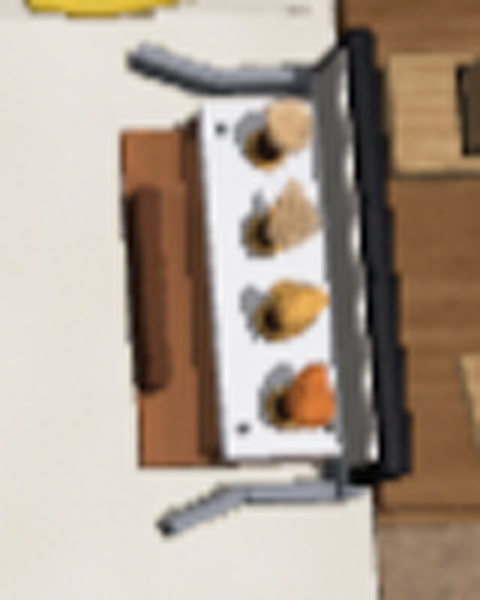

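```bash
python3 - <<'E'
from h import *
def T(u,v,z): return ray('top',340+(u+.5)/6-.5,180+(v+.5)/6-.5,z)
an=lambda a,b: np.degrees(np.arctan2(*(a-b)[[1,0]])).round(2)
a,b=T(203,103,.054),T(222,460,.054);print('deck front',a.round(4),b.round(4),an(a,b),((a+b)/2).round(4))
a,b=T(122,132,.006),T(142,467,.006);print('foot front',a.round(4),b.round(4),an(a,b),((a+b)/2).round(4))
print('deck back corner near',T(340,456,.054).round(4))
a,b=T(313,85,.03),T(340,475,.03);print('fence?',a.round(4),b.round(4),an(a,b))
E
```

```text
deck front [ 0.5958 -0.2472  0.054 ] [ 0.4386 -0.2454  0.054 ] -0.68 [ 0.5172 -0.2463  0.054 ]
foot front [ 0.594  -0.2186  0.006 ] [ 0.4402 -0.2188  0.006 ] 0.05 [ 0.5171 -0.2187  0.006 ]
deck back corner near [ 0.439  -0.2959  0.054 ]
fence? [ 0.6082 -0.3019  0.03  ] [ 0.4327 -0.301   0.03  ] -0.28
```

```bash
python3 -c "
from bench import manip
print(manip.sign_off())"
```

```text
the job is handed in; nothing more can be done
None
```

All four sticks went from the carrier into the stand's eyelets, and the loaded stand was pushed home against the dock fence. The job is handed in at about 54 s; sign-off reports no verdict.

**What I did**
- I lowered each rod through its eyelet with the wrist camera checking the tip against the hole, with no insertion force above about 1 N.
- I pushed the stand with the two fingers held apart against the push bar, turning it about 5° square on the way. I stopped on firm contact with the fence, at 23 N with no further travel.
- I then backed the arm clear.

**What the last checks showed**
- **Sticks:** the side and top views show all four upright with their collars on the deck.
- **Stand against the fence:** its back edge is about 1 mm from the fence (-0.298 m against about -0.299 m). It is about 1–2 mm off the dock's middle sideways, and square within about 0.5°.
- **Bottle:** the glue bottle has not moved.
- **Arm:** it touches nothing.

**Small disagreements**
- The gripper read 17–21 mm on the sticks instead of 14 mm, so it was probably also holding the cup or stone. Some sticks were held about 2° off vertical, and I corrected for this before inserting them.
- Position estimates of the fence differed by a few millimetres between cameras (-0.293 to -0.302 m). I relied on the contact force to judge that the stand was fully home.

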